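# Sort a tipped-over specimen delivery and start the mixer

## Task

A specimen delivery has been tipped over on the lab bench. Lay the two tall bottles on their sides in the mixer's cradles, one in each, resting in both saddles, and once both are lying there press the mixer's start button fully down. Also stand every toppled short specimen jar upright in the shallow steel tray, before or after that; leave the beaker, the cup of pipettes and the key counter where they are.

Things in the scene. Friction and masses are not known exactly. Their poses are not given: they have to be found in the camera images.
- jar0: short jar, 74 mm tall, 90 g: six-sided foot 6 mm thick, round white body 44 mm across and 48 long, six-sided red lid 20 mm high; foot and lid 48 mm across flats, 55 across corners. Starts toppled on the table, lid pointing any way. Origin on its axis half-way along (24 mm above the table when lying, 37 mm above the foot's underside); z axis runs from foot to lid. May be absent
- jar1: short jar, 74 mm tall, 90 g: six-sided foot 6 mm thick, round white body 44 mm across and 48 long, six-sided red lid 20 mm high; foot and lid 48 mm across flats, 55 across corners. Starts toppled on the table, lid pointing any way. Origin on its axis half-way along (24 mm above the table when lying, 37 mm above the foot's underside); z axis runs from foot to lid. May be absent
- jar2: short jar, 74 mm tall, 90 g: six-sided foot 6 mm thick, round white body 44 mm across and 48 long, six-sided red lid 20 mm high; foot and lid 48 mm across flats, 55 across corners. Starts toppled on the table, lid pointing any way. Origin on its axis half-way along (24 mm above the table when lying, 37 mm above the foot's underside); z axis runs from foot to lid. May be absent
- jar3: short jar, 74 mm tall, 90 g: six-sided foot 6 mm thick, round white body 44 mm across and 48 long, six-sided red lid 20 mm high; foot and lid 48 mm across flats, 55 across corners. Starts toppled on the table, lid pointing any way. Origin on its axis half-way along (24 mm above the table when lying, 37 mm above the foot's underside); z axis runs from foot to lid. May be absent
- bottle0: tall amber bottle, 142 mm, 220 g: six-sided foot (52 mm across flats, 8 thick), round body 48 mm across from 8 to 115 mm above the foot's underside, then shoulder and white cap 32 mm across. Starts standing. Origin on its axis 62 mm above the foot's underside; z axis runs from foot to cap
- bottle1: tall amber bottle, 142 mm, 220 g: six-sided foot (52 mm across flats, 8 thick), round body 48 mm across from 8 to 115 mm above the foot's underside, then shoulder and white cap 32 mm across. Starts standing. Origin on its axis 62 mm above the foot's underside; z axis runs from foot to cap
- tray: open square steel tray fixed on the bench, 220 x 220 mm outside, walls 5 mm thick and 16 mm high, inner floor 5 mm above the table (inside 210 x 210 mm). Origin: centre of its underside on the table; x, y along its sides. Its place on the left or right of the bench changes
- mixer: white rocking mixer fixed on the bench, not moving: main housing 180 x 230 x 45 mm high centred 15 mm in +x from the origin, grey control ledge 60 mm wide and 30 high on its -x side, two cradles side by side (116 mm apart in y), each running along x. Origin on the table. Its x axis points roughly to the robot's left, so the cradles run across the robot's view and the ledge is at the right-hand end
- cradle0 (a point): the bottle's origin belongs here when it lies in this cradle, axis along x, cap at either end; 81 mm above the table, midway between two 90 degree V saddles (each 15 mm thick along x, 52 mm gap between them for the fingers, tops 10 mm below the bottle's axis) that carry its round body. Axes as the mixer's. The cradle on the mixer's -y side
- cradle1 (a point): the bottle's origin belongs here when it lies in this cradle, axis along x, cap at either end; 81 mm above the table, midway between two 90 degree V saddles (each 15 mm thick along x, 52 mm gap between them for the fingers, tops 10 mm below the bottle's axis) that carry its round body. Axes as the mixer's. The cradle on the mixer's +y side
- start (a joint): the mixer's spring start button on the control ledge, pressed straight down; 0 = released, 0.006 m = fully down (about 4 N); springs back
- start_top (a point): centre of the top of the start button (grey, 32 mm across), 52 mm above the table when released
- beaker: clear beaker, 76 mm across, 90 mm tall, bystander; origin at the centre of its underside
- pipettes: black cup 68 mm across, 85 mm tall with pipettes reaching 150 mm, bystander; origin at the centre of its underside
- counter: black key counter 80 x 130 x 26 mm, bystander; origin at the centre of its underside

How it is judged:
By the outcome, as a careful person would: the job done as asked, in the order asked, and still so for the second after the job is handed in, with the robot touching nothing.
Of jar0, jar1, jar2, jar3 only 2 to 4 are there at a start; the rules pass over those that are not, and their reading is None.
At some moment in a run one of jar0, jar1, jar2, jar3 may be knocked a few centimetres aside while the robot is not near it.
Once in a run the grip may slacken for a moment while it holds something.
It also fails if it takes over 210 s, if anything falls off the work surface, if the arm or the gripper's body presses on something with over 40 N, if the wrist force passes 120 N, or if a joint passes its speed limit or range.

## Robot

A 7-joint arm with a two-finger parallel gripper is mounted at the origin on the work surface. World frame = base frame: x ahead of the robot, y to its left, z up, the work surface at z = 0. Lengths are in m, angles in degrees, forces in N, time in s.
With the tool pointing down it reaches from about 0.425 to 0.875 m from the base axis. Payload 4.7 kg.
Tool frame: the origin (TCP) lies at the centre of the arm's flange, where the gripper is bolted on; the fingertips stand 182 mm ahead of it and the grasp point (between the pads) lies 164 mm ahead of it (env.grip_depth is the distance from the TCP to the grasp point, in m); z points along the fingers, y is the line along which they close (so a half turn about z gives the same grasp; the last joint's range is limited). The gripper opens to 87 mm and grips with 3 to 60 N. Pads are 19 mm wide; open, the fingers measure 117 mm over their backs; the gripper's body (75 mm by 190 mm) begins 51 mm behind the grasp point.
Start: joints at [70.021, 18.392, -4.016, 83.108, 1.295, 78.541, -3.26], TCP at [0.231, -0.608, 0.405] pointing down, gripper open.
Joint ranges: [-163.93, 163.93], [-17.29, 119.83], [-79.2, 71.16], [3.27, 140.29], [-89.18, 269.18], [5.43, 117.66], [-154.24, 154.24]. Speed limits (degrees/s): [147.25, 147.25, 180, 180, 180, 180, 180].

## Interface

Orientations are given as [roll, pitch, yaw] about the fixed x, y, z axes, in that order (R = Rz(yaw) Ry(pitch) Rx(roll)).
In Python, from cell import env gives the robot as it stands. The module is installed in compiled form; this text tells all that it offers.
- The arm moves only by the tool send_rows, never from a script. Its arguments are lists of equal length, an entry for each row: "xyz": the shift along the tool's x, y, z in m, a list of three; "rotation": the turn, a rotation vector about the tool's x, y, z in rad, a list of three; "jaw": the opening, from 0 (shut) to 1 (fully open). A call has 1 to 20 rows; each row shifts and turns the commanded pose from where the row before left it, along the tool's axes as they then stand; what a row does not reach is not made up. A row lasts 1/10 s, in which the tool goes at most 50 mm and 8.59 degrees, less where a joint would pass 70% of its speed; a pose out of reach is approached as far as the arm can. A call is refused whole if a number of a shift passes 0.05 or a number of a turn 0.15, either way. A call with a gripper value outside its range is refused whole. The fingers move at their own pace and stop on an object; "newtons" is the grip in N (left out, the last holds). Time passes only in rows, so rows that do not move let the fingers close. It gives the time, the measured TCP pose, the force, the opening and the grip force at its end, in the units of the state.
- env.get_obs(): the state, without advancing time (a new reading comes with each control period).
- env.read_camera(name): name is "scene" or "side" or "wrist"; returns a dict with "image" (420x560x3 uint8, blue, green, red), "fx", "fy", "cx", "cy" (pixels), "distortion" ([k1, k2, p1, p2, k3] as OpenCV has them; the pictures are not rectified), "R" (3x3) and "t" (3): a world point X has camera coordinates R X + t. Camera axes: x right, y down, z forward; pixel columns grow to the right and rows downward; lengths in m; the calibration is good to about 2 mm. A picture is of the moment at which its call begins. There is no depth.
- env.sign_off(): hands the job in; it is judged then, once.
The state is a dict: "time_s": time; "qpos": joint angles; "joint_velocities": joint speeds; "effort": joint torques, N m; "tool_pos": TCP position; "tool_rot": TCP orientation; "force": force on the tool from outside, world axes, zero at the start; "wrist_torque": the same for the moment, N m; "grip_width": finger opening in m; "grasp_force": force on a finger pad.
Only numpy, scipy, OpenCV 4.12 (cv2) and the standard library are available. Lean on these libraries where they do the work, as an engineer would, in place of code of your own. Each camera call takes 0.05 s, during which the arm holds its last target. There are 200 camera calls.

## Working session

There is one attempt and no reset: what is moved stays moved. The work goes in short steps, Python scripts to look and compute and a tool call to move; the robot and the scene stay as the last step left them, time stands still between calls to the robot, and variables do not carry over. Pictures are saved under pics/ and viewed, at most 14 in all, crops included, and the job is handed in when it is done.

Besides the shell and the picture viewer there is one more tool, called after "Request:" as a command line: name --argument value ..., lists and objects as JSON in quotes. send_rows: Moves the arm, as the interface text tells. Its arguments: {"type":"object","properties":{"xyz":{"type":"array"},"rotation":{"type":"array"},"jaw":{"type":"array"},"newtons":{"type":"number"}},"required":["xyz","rotation","jaw"]}

```bash
mkdir -p pics; ls; python3 - <<'E'
from cell import env
import cv2, numpy as np
o=env.get_obs(); print(o)
for n in ["scene","side"]:
    c=env.read_camera(n); cv2.imwrite(f"pics/{n}0.png",c["image"])
    print(n,c["fx"],c["fy"],c["cx"],c["cy"],c["distortion"],"C",-np.array(c["R"]).T@c["t"],"fwd",np.array(c["R"])[2])
E
```

```text
pics
{'time_s': 0.0, 'qpos': array([70.02214136, 18.43827425, -4.01438963, 83.17612814,  1.29404844,
       78.53964363, -3.25954385]), 'joint_velocities': array([ 0.06197723,  0.01282108, -0.04181189,  0.02011706, -0.02689312,
       -0.0360642 ,  0.0178013 ]), 'effort': array([-3.88403450e-04, -4.91290784e+01, -4.04214514e-01, -3.12531745e+01,
       -6.38861535e-02,  4.37074690e-02,  1.57097834e-04]), 'tool_pos': array([ 0.23055507, -0.60751158,  0.40365917]), 'tool_rot': array([-1.79891139e+02,  5.20305171e-03,  2.07868229e+01]), 'force': array([ 0.52546856, -0.37304409, -0.92357031]), 'wrist_torque': array([-0.01493549,  0.03517771, -0.0204319 ]), 'grasp_force': 0.0, 'grip_width': 0.08677268277089088}
scene 464.70281206800456 464.70281206800456 276.6889947642559 209.45134079673326 [-0.04930937  0.          0.          0.          0.        ] C [ 1.11564491 -0.56790384  1.19067122] fwd [-0.36509837  0.40226017 -0.83957724]
side 464.19728005305717 464.19728005305717 280.0644385237582 211.9444442848776 [-0.13674706  0.          0.          0.          0.        ] C [0.20845487 0.47431189 0.91401745] fwd [ 0.41670984 -0.46543296 -0.78084894]
```

View pics/scene0.png

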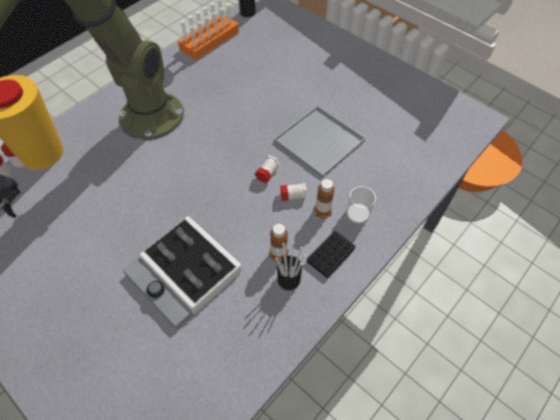

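View pics/side0.png

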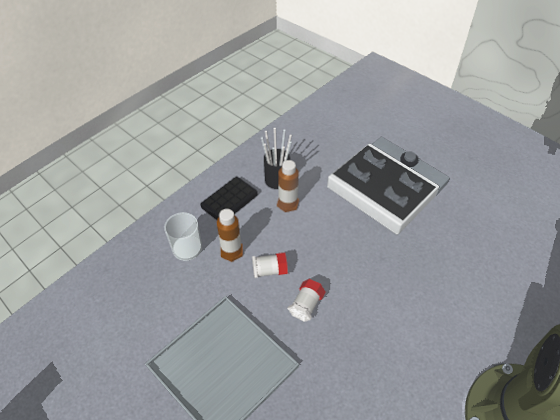

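Scene: two jars, at (267,168) and (293,191), bottles at (325,198) and (279,243), mixer around (190,265), tray around (320,140). Side: jars at (270,265) and (307,300), bottles at (230,235) and (288,187), mixer (385,185) with its button at (410,158). Next I'll measure these with masks.

```bash
cat > h.py <<'E'
from cell import env
import cv2, numpy as np
from scipy.spatial.transform import Rotation as Rn
def cam(n):
    c=env.read_camera(n); c["K"]=np.array([[c["fx"],0,c["cx"]],[0,c["fy"],c["cy"]],[0,0,1]])
    c["R"]=np.array(c["R"]);c["t"]=np.array(c["t"]);c["D"]=np.array(c["distortion"]);c["C"]=-c["R"].T@c["t"]; return c
def rays(c,px):
    u=cv2.undistortPoints(np.array(px,float).reshape(-1,1,2),c["K"],c["D"]).reshape(-1,2)
    d=np.c_[u,np.ones(len(u))]@c["R"]; return d/np.linalg.norm(d,axis=1)[:,None]
def onz(c,px,z):
    d=rays(c,px); return c["C"]+d*((z-c["C"][2])/d[:,2])[:,None]
def tri(c1,p1,c2,p2):
    d1,d2=rays(c1,[p1])[0],rays(c2,[p2])[0]
    s=np.linalg.lstsq(np.c_[d1,-d2],c2["C"]-c1["C"],rcond=None)[0]
    a=c1["C"]+s[0]*d1;b=c2["C"]+s[1]*d2; return (a+b)/2,np.linalg.norm(a-b)
def proj(c,P):
    return cv2.projectPoints(np.array(P,float).reshape(-1,1,3),cv2.Rodrigues(c["R"])[0],c["t"],c["K"],c["D"])[0].reshape(-1,2)
def blobs(m,amin=30):
    n,l,s,ce=cv2.connectedComponentsWithStats(m.astype(np.uint8))
    return [(s[i,4],ce[i].round(1),s[i,:4],l==i) for i in range(1,n) if s[i,4]>=amin]
def masks(im):
    h=cv2.cvtColor(im,cv2.COLOR_BGR2HSV).astype(int);H,S,V=h[...,0],h[...,1],h[...,2]
    return dict(red=((H<6)|(H>172))&(S>140)&(V>90), amber=(H>=6)&(H<18)&(S>130)&(V>40), white=(S<45)&(V>170), black=(V<60))
E
python3 - <<'E'
from h import *
for n in ["scene","side","wrist"]:
    c=cam(n); m=masks(c["image"]); cv2.imwrite(f"pics/{n}1.png",c["image"])
    for k in m:
        for a,ce,b,_ in blobs(m[k],40 if k!="black" else 100):
            P=onz(c,[ce],{"red":.024,"amber":.06,"white":.03,"black":.045}[k])[0]
            if 0<P[0]<1.1 and abs(P[1])<.9: print(n,k,a,ce,b,P.round(3))
s=cam("side")["image"]; w=cam("wrist")["image"]
cv2.imwrite("pics/crop1.png",np.vstack([cv2.resize(s[120:360,150:450],(750,600),interpolation=cv2.INTER_CUBIC)]))
E
```

```text
scene red 141 [262.8 174.9] [256 168  15  14] [0.489 0.058 0.024]
scene red 78 [284.  192.6] [281 186   7  14] [0.584 0.052 0.024]
scene amber 2196 [493.8 165.2] [459 131  63  61] [1.016 0.551 0.06 ]
scene amber 121 [324.8 195.6] [319 188  14  14] [0.697 0.105 0.06 ]
scene amber 61 [322.1 213.7] [315 210  16   8] [0.731 0.051 0.06 ]
scene amber 107 [278.1 240.3] [271 233  16  14] [ 0.695 -0.099  0.06 ]
scene white 227 [346.8 142.6] [335 133  24  25] [0.606 0.337 0.03 ]
scene white 158 [269.8 162.9] [261 155  16  18] [0.476 0.104 0.03 ]
scene white 97 [326.9 183. ] [321 178  13  11] [0.661 0.165 0.03 ]
scene white 162 [296.8 187.4] [288 182  19  12] [0.603 0.089 0.03 ]
scene white 78 [362.2 190.7] [349 185  28  18] [0.759 0.214 0.03 ]
scene white 310 [358.  212.1] [348 203  21  19] [0.796 0.143 0.03 ]
scene white 392 [214.  242.1] [185 216  57  55] [ 0.553 -0.214  0.03 ]
scene white 115 [278.8 228.1] [273 223  13  11] [ 0.659 -0.055  0.03 ]
scene white 1420 [378.1 288.1] [346 225  77 104] [ 0.982 -0.016  0.03 ]
scene white 443 [174.2 280.5] [140 251  93  57] [ 0.559 -0.369  0.03 ]
sce
[... 1773 characters left out ...]
7 0.501 0.03 ]
side white 135 [226.3 245.3] [219 238  16  14] [0.706 0.104 0.03 ]
side white 441 [264.8 265.7] [252 256  27  22] [0.603 0.085 0.03 ]
side white 548 [302.9 304.3] [287 288  31  34] [0.477 0.101 0.03 ]
side white 133 [  3.2 312.2] [  0 300  11  23] [0.942 0.564 0.03 ]
side white 55 [463.4 405.6] [462 393   5  27] [0.106 0.064 0.03 ]
side black 208 [395.8 165.9] [355 146  80  51] [ 0.55  -0.364  0.045]
side black 348 [271.9 172.3] [264 149  17  40] [ 0.775 -0.127  0.045]
side black 1194 [229.3 197.4] [201 177  56  43] [0.796 0.006 0.045]
side black 1579 [537.9 366. ] [495 327  65  93] [ 0.025 -0.096  0.045]
wrist black 60109 [265.2 350.5] [  0 246 560 174] [ 0.046 -0.65   0.045]
```

View pics/crop1.png

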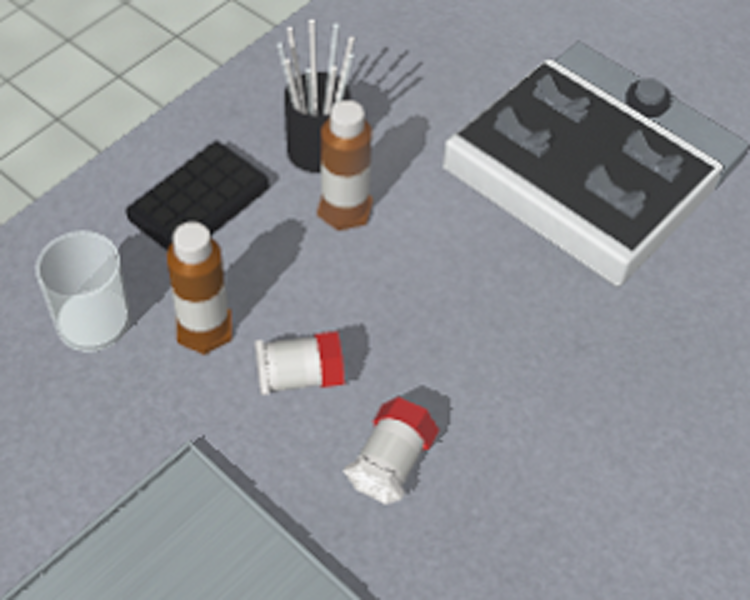

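View pics/wrist1.png

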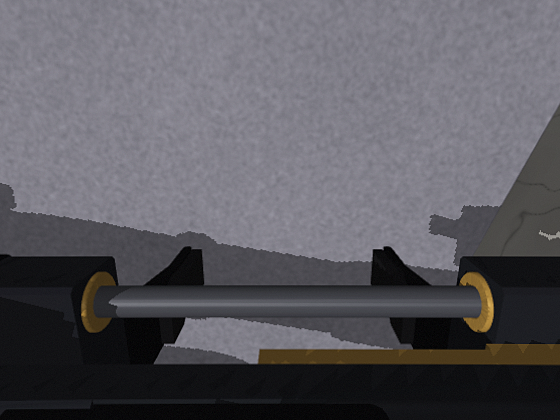

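Side crop: bottle cap tops at crop (348,112) and (192,238), saddles at (562,97), (523,130), (655,153) and (615,190), and exactly two jars. The wrist view shows nothing of interest (empty table). Now positions for the mixer, tray and bottles.

```bash
python3 - <<'E'
from h import *
sc,si=cam("scene"),cam("side"); ms,mi=masks(sc["image"]),masks(si["image"])
def big(m,near): 
    return min(blobs(m),key=lambda b:np.hypot(*(b[1]-near)))
# bottles: white cap + label
for nm,a,b in [("A cap",(326.9,183),(225.8,216.2)),("B cap",(278.8,228.1),(289,168))]:
    P,e=tri(sc,a,si,b); print(nm,P.round(4),round(e,4))
# jars: lid & body
for nm,l1,b1,l2,b2 in [("near",(262.8,174.9),(269.8,162.9),(313.9,286.8),(302.9,304.3)),("far",(284,192.6),(296.8,187.4),(281.8,263.2),(264.8,265.7))]:
    L,e1=tri(sc,l1,si,l2);B,e2=tri(sc,b1,si,b2);d=(L-B)[:2];print(nm,L.round(4),B.round(4),e1.round(4),e2.round(4),np.degrees(np.arctan2(d[1],d[0])).round(1),np.linalg.norm(d).round(4))
# mixer black plate
b=big(ms["black"],(189.6,260.7))
r=cv2.minAreaRect(np.argwhere(b[3])[:,::-1].astype(np.float32))
cn=cv2.findContours(b[3].astype(np.uint8),0,2)[0]; cn=max(cn,key=len); hull=cv2.convexHull(cn)
q=cv2.approxPolyDP(hull,6,True).reshape(-1,2); W=onz(sc,q,.045); print("plate",q.tolist(),W.round(3).tolist())
# side-camera dark
im=si["image"].max(2); m=(im<75); bb=[x for x in blobs(m,300) if 330<x[1][0]<440 and x[1][1]<220]
for x in bb:
    cn=max(cv2.findContours(x[3].astype(np.uint8),0,2)[0],key=len); q=cv2.approxPolyDP(cv2.convexHull(cn),5,True).reshape(-1,2)
    print("side plate",x[0],x[2],q.tolist(),onz(si,q,.045).round(3).tolist())
# saddles: lighter spots inside plate
for c,reg in ((sc,(150,221,232,300)),(si,(330,140,440,220))):
    g=c["image"].max(2); sub=np.zeros_like(g,bool); x0,y0,x1,y1=reg; sub[y0:y1,x0:x1]=True
    for x in blobs(sub&(g>75)&(g<150),15): print("grey",x[0],x[1],x[2],onz(c,[x[1]],.055).round(3)[0])
# tray
for c in (sc,si):
    h=cv2.cvtColor(c["image"],cv2.COLOR_BGR2HSV).astype(int)
    ctr=proj(c,[[.53,.29,.005]])[0].astype(int); print("tray px",ctr,h[ctr[1],ctr[0]],h[300,360] if c is si else h[200,120])
# button px via projection colours
cv2.imwrite("pics/crop2.png",cv2.resize(sc["image"][120:330,110:380],(771,600),interpolation=cv2.INTER_CUBIC))
E
```

```text
A cap [0.702  0.0972 0.1362] 0.0008
B cap [ 0.6984 -0.1018  0.1333] 0.0024
near [0.4892 0.0537 0.0283] [0.4769 0.1024 0.0324] 0.0055 0.0016 -75.8 0.0503
far [0.5824 0.0515 0.023 ] [0.6026 0.0868 0.0326] 0.002 0.0032 -119.7 0.0406
plate [[184, 221], [233, 266], [195, 300], [147, 252]] [[0.445, -0.229, 0.045], [0.652, -0.235, 0.045], [0.648, -0.371, 0.045], [0.444, -0.366, 0.045]]
side plate 2648 [334 146 101  74] [[334, 173], [368, 146], [434, 187], [402, 219]] [[0.655, -0.233, 0.045], [0.648, -0.376, 0.045], [0.436, -0.368, 0.045], [0.441, -0.223, 0.045]]
grey 88 [165.4 233.5] [150 221  33  27] [ 0.443 -0.295  0.055]
grey 62 [207.6 240.9] [186 221  46  43] [ 0.549 -0.231  0.055]
grey 119 [184.  235.7] [176 227  17  17] [ 0.487 -0.264  0.055]
grey 126 [165.4 250.9] [157 242  18  18] [ 0.485 -0.331  0.055]
grey 132 [211.6 261.8] [203 253  19  17] [ 0.604 -0.268  0.055]
grey 63 [170.7 278.1] [150 256  43  44] [ 0.559 -0.375  0.055]
grey 453 [161.1 287.5] [150 266  32  34] [ 0.56  -0.41   0.055]
grey 138 [192.7 277.9] [184 269  19  18] [ 0.602 -0.335  0.055]
grey 62 [214.4 284.7] [198 270  34  30] [ 0.659 -0.31   0.055]
grey 249 [219.8 289.3] [204 275  28  25] [ 0.679 -0.309  0.055]
grey 980 [411.1 165.6] [372 140  68  80] [ 0.517 -0.383  0.055]
grey 203 [373.8 159.4] [363 149  23  20] [ 0.602 -0.334  0.055]
grey 28 [341.5 165.9] [333 156  21  20] [ 0.651 -0.258  0.055]
grey 212 [358.2 172.7] [347 162  23  21] [ 0.605 -0.267  0.055]
grey 218 [410.4 182.3] [399 172  24  21] [ 0.487 -0.33   0.055]
grey 29 [360.  191.3] [346 182  29  20] [ 0.564 -0.219  0.055]
grey 241 [395.4 196.8] [384 186  24  22] [ 0.489 -0.263  0.055]
grey 34 [419.4 202.5] [403 186  33  34] [ 0.434 -0.288  0.055]
tray px [319 143] [ 90   8 165] [120  11 159]
tray px [222 355] [ 95  18 158] [112  18 160]
```

View pics/crop2.png

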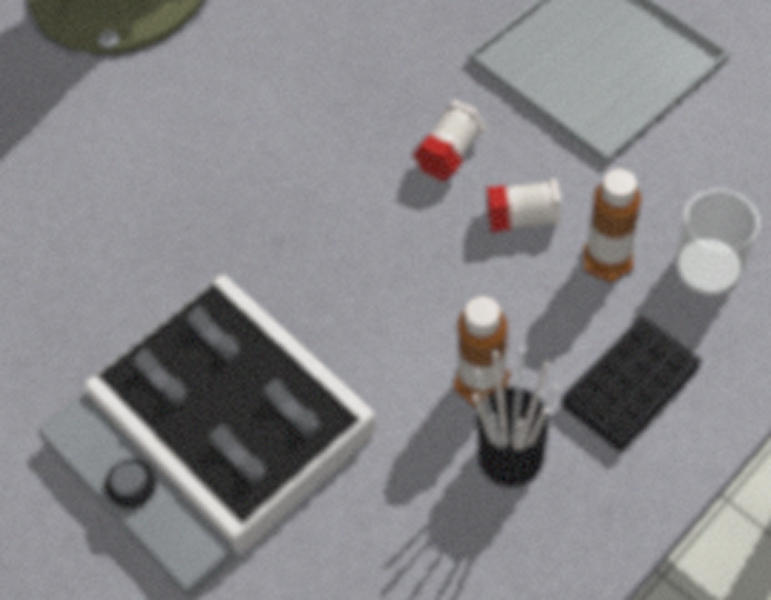

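Scene crop: tray corners at crop (470,58), (607,160) and (725,57), button top at (131,478), saddles visible and in agreement with the side view to about 2 mm. Now tray and button points.

```bash
python3 - <<'E'
from h import *
sc,si=cam("scene"),cam("side")
f=lambda p:(110+p[0]*270/771,120+p[1]*.35)
T=onz(sc,[f((470,58)),f((607,160)),f((725,57))],.016);print(T.round(4),np.linalg.norm(np.diff(T,axis=0),axis=1))
T=onz(si,[(150,365),(228.5,297),(299,363)],.016);print(T.round(4),np.linalg.norm(np.diff(T,axis=0),axis=1))
b1=f((131,478));b2=(410.8,156.5)
print(tri(sc,b1,si,b2),onz(sc,[b1],.052),onz(si,[b2],.052))
for nm,p in [("beaker",(358,212)),("pip",(288.5,281))]: print(nm,onz(sc,[p],.0))
E
```

```text
[[0.4152 0.1938 0.016 ]
 [0.6278 0.1855 0.016 ]
 [0.6352 0.3957 0.016 ]] [0.21276011 0.2102946 ]
[[0.6182 0.4052 0.016 ]
 [0.6124 0.19   0.016 ]
 [0.4021 0.1998 0.016 ]] [0.21533231 0.21053229]
(array([ 0.54141991, -0.41934007,  0.04452691]), np.float64(0.0066977245694159835)) [[ 0.54819584 -0.41852929  0.052     ]] [[ 0.53641785 -0.41460594  0.052     ]]
beaker [[0.78766479 0.16186801 0.        ]]
pip [[ 0.78114703 -0.15089147  0.        ]]
```

```bash
cat > plan.py <<'E'
# usage: plan.py  gx gy gz yaw tilt [rows]   (grasp point target) -> identical rows in tool axes
import sys
from h import *
gx,gy,gz,yaw,tau=map(float,sys.argv[1:6]); o=env.get_obs(); G=env.grip_depth
R0=Rn.from_euler("xyz",o["tool_rot"],degrees=True); p0=np.array(o["tool_pos"])
R1=Rn.from_euler("z",yaw,degrees=True)*Rn.from_euler("x",180,degrees=True)*Rn.from_euler("y",tau,degrees=True)
p1=np.array([gx,gy,gz])-G*R1.apply([0,0,1])
w=(R0.inv()*R1).as_rotvec(); d=np.linalg.norm(p1-p0)
n=int(sys.argv[6]) if len(sys.argv)>6 else max(int(np.ceil(max(np.abs(w).max()/.12,d/.04))),1)
Ri=Rn.from_rotvec(w/n); A=np.zeros((3,3)); M=np.eye(3)
for i in range(n): A+=M; M=M@Ri.as_matrix()
t=np.linalg.solve(A,R0.inv().apply(p1-p0))
q=p0.copy();R=R0
pts=[]
for i in range(n): q=q+R.apply(t);R=R*Ri;pts.append(np.r_[q,q+G*R.apply([0,0,1])].round(3))
print("now tcp",p0.round(4),"grasp",(p0+G*R0.apply([0,0,1])).round(4),"q",o["qpos"].round(0),"t",o["time_s"],"f",o["force"].round(1),"w",round(o["grip_width"],4),round(o["grasp_force"],1))
print("n",n,"xyz",t.round(4).tolist(),"rot",(w/n).round(4).tolist()); print("mid",pts[n//2],"end",pts[-1])
E
python3 plan.py .48 -.35 .24 60 0; 
```

```text
now tcp [ 0.2307 -0.6077  0.4048] grasp [ 0.2307 -0.6077  0.2413] q [70. 18. -4. 83.  1. 79. -3.] t 0.55 f [ 0.5 -0.1  0.2] w 0.0871 0.0
n 9 xyz [0.0403, -0.0055, 0.0001] rot [0.0, 0.0, -0.076]
mid [ 0.391 -0.486  0.404  0.391 -0.486  0.241] end [ 0.48  -0.35   0.404  0.48  -0.35   0.24 ]
```

Request:
send_rows --xyz '[[0.0403,-0.0055,0],[0.0403,-0.0055,0],[0.0403,-0.0055,0],[0.0403,-0.0055,0],[0.0403,-0.0055,0],[0.0403,-0.0055,0],[0.0403,-0.0055,0],[0.0403,-0.0055,0],[0.0403,-0.0055,0]]' --rotation '[[0,0,-0.076],[0,0,-0.076],[0,0,-0.076],[0,0,-0.076],[0,0,-0.076],[0,0,-0.076],[0,0,-0.076],[0,0,-0.076],[0,0,-0.076]]' --jaw '[1,1,1,1,1,1,1,1,1]' --newtons 20

```text
time_s: 1.45
tool_pos: [0.4811, -0.348, 0.4049]
tool_rot: [180.0, 0.0, 60.2]
force: [0.4, -0.1, 0.6]
grip_width: 0.0872
grasp_force: 0.0
```

```bash
python3 plan.py .480 .089 .16 104 25 15
```

```text
now tcp [ 0.4811 -0.348   0.4049] grasp [ 0.4811 -0.3481  0.2414] q [ 51.  13. -20.  91.   4.  77.   0.] t 1.45 f [ 0.4 -0.1  0.6] w 0.0872 0.0
n 15 xyz [0.0235, -0.0027, 0.0116] rot [0.0112, 0.0277, -0.0502]
mid [ 0.524 -0.157  0.332  0.522 -0.119  0.174] end [0.497 0.022 0.308 0.48  0.089 0.16 ]
```

Request:
send_rows --xyz '[[0.0235,-0.0027,0.0116],[0.0235,-0.0027,0.0116],[0.0235,-0.0027,0.0116],[0.0235,-0.0027,0.0116],[0.0235,-0.0027,0.0116],[0.0235,-0.0027,0.0116],[0.0235,-0.0027,0.0116],[0.0235,-0.0027,0.0116],[0.0235,-0.0027,0.0116],[0.0235,-0.0027,0.0116],[0.0235,-0.0027,0.0116],[0.0235,-0.0027,0.0116],[0.0235,-0.0027,0.0116],[0.0235,-0.0027,0.0116],[0.0235,-0.0027,0.0116],[0,0,0],[0,0,0]]' --rotation '[[0.0112,0.0277,-0.0502],[0.0112,0.0277,-0.0502],[0.0112,0.0277,-0.0502],[0.0112,0.0277,-0.0502],[0.0112,0.0277,-0.0502],[0.0112,0.0277,-0.0502],[0.0112,0.0277,-0.0502],[0.0112,0.0277,-0.0502],[0.0112,0.0277,-0.0502],[0.0112,0.0277,-0.0502],[0.0112,0.0277,-0.0502],[0.0112,0.0277,-0.0502],[0.0112,0.0277,-0.0502],[0.0112,0.0277,-0.0502],[0.0112,0.0277,-0.0502],[0,0,0],[0,0,0]]' --jaw '[1,1,1,1,1,1,1,1,1,1,1,1,1,1,1,1,1]'

```text
time_s: 3.15
tool_pos: [0.4968, 0.0221, 0.3078]
tool_rot: [-180.0, -25.0, 104.0]
force: [0.3, 0.3, 0.2]
grip_width: 0.0873
grasp_force: 0.0
```

```bash
python3 plan.py .480 .089 .024 104 25 5; python3 - <<'E'
from h import *
c=cam("wrist"); cv2.imwrite("pics/w2.png",c["image"])
m=masks(c["image"])
for k in("red","white"):
  for a,ce,b,_ in blobs(m[k],200): print(k,a,ce,b,onz(c,[ce],.03).round(3))
E
```

```text
now tcp [0.4968 0.0221 0.3078] grasp [0.48   0.0892 0.1597] q [ 40.  11. -40. 108. -18.  70.  21.] t 3.15 f [0.3 0.3 0.2] w 0.0873 0.0
n 5 xyz [-0.0115, -0.0, 0.0246] rot [-0.0, -0.0002, -0.0001]
mid [0.497 0.022 0.226 0.48  0.089 0.078] end [0.497 0.022 0.172 0.48  0.089 0.024]
red 940 [286.  324.2] [253 317  66  16] [[0.489 0.052 0.03 ]]
red 720 [385.7 335.1] [366 317  47  32] [[0.57  0.063 0.03 ]]
white 253 [286.1 240.1] [269 237  35   9] [[0.473 0.118 0.03 ]]
white 1169 [287.5 266.2] [269 246  38  39] [[0.479 0.097 0.03 ]]
```

View pics/w2.png

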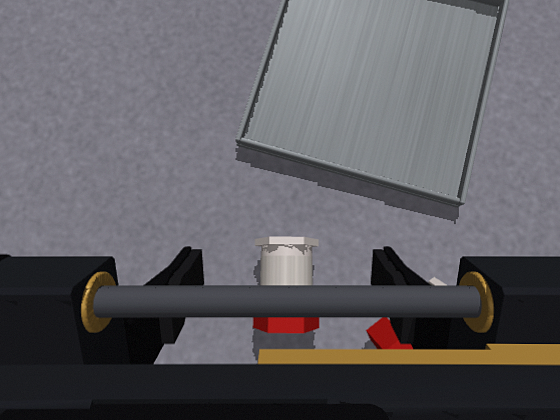

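The near jar is centred between the fingers (column 287), foot at row 240. The far jar's lid at (385,335) is close to the right finger, so I'll narrow the opening before descending. Tray rim corners at (240,142) and (463,203).

Request:
send_rows --xyz '[[-0.0115,0,0.0246],[-0.0115,0,0.0246],[-0.0115,0,0.0246],[-0.0115,0,0.0246],[-0.006,0,0.012],[-0.0055,0,0.0126],[0,0,0],[0,0,0],[0,0,0],[0,0,0],[0,0,0],[0,0,0],[0,0,0],[0,0,0],[0,0,0]]' --rotation '[[0,0,0],[0,0,0],[0,0,0],[0,0,0],[0,0,0],[0,0,0],[0,0,0],[0,0,0],[0,0,0],[0,0,0],[0,0,0],[0,0,0],[0,0,0],[0,0,0],[0,0,0]]' --jaw '[0.72,0.72,0.72,0.72,0.72,0.72,0.72,0.3,0.3,0.3,0.3,0.3,0.3,0.3,0.3]' --newtons 25

```text
time_s: 4.7
tool_pos: [0.4974, 0.0211, 0.1727]
tool_rot: [-180.0, -25.1, 103.8]
force: [-0.1, -1.2, 5.3]
grip_width: 0.0433
grasp_force: 24.9
```

```bash
python3 plan.py .50 .13 .20 110 -10 8
```

```text
now tcp [0.4974 0.0211 0.1727] grasp [0.4808 0.0883 0.0246] q [ 37.  23. -38. 114. -13.  55.  22.] t 4.7 f [-0.1 -1.2  5.3] w 0.0433 24.9
n 8 xyz [0.0206, 0.0042, -0.0207] rot [0.0018, -0.0764, -0.0135]
mid [0.499 0.093 0.3   0.497 0.102 0.137] end [0.49  0.157 0.361 0.5   0.13  0.2  ]
```

Request:
send_rows --xyz '[[0.0206,0.0042,-0.0207],[0.0206,0.0042,-0.0207],[0.0206,0.0042,-0.0207],[0.0206,0.0042,-0.0207],[0.0206,0.0042,-0.0207],[0.0206,0.0042,-0.0207],[0.0206,0.0042,-0.0207],[0.0206,0.0042,-0.0207]]' --rotation '[[0.0018,-0.0764,-0.0135],[0.0018,-0.0764,-0.0135],[0.0018,-0.0764,-0.0135],[0.0018,-0.0764,-0.0135],[0.0018,-0.0764,-0.0135],[0.0018,-0.0764,-0.0135],[0.0018,-0.0764,-0.0135],[0.0018,-0.0764,-0.0135]]' --jaw '[0.3,0.3,0.3,0.3,0.3,0.3,0.3,0.3]'

```text
time_s: 5.5
tool_pos: [0.4894, 0.1578, 0.3613]
tool_rot: [180.0, 10.2, 110.0]
force: [-0.1, 0.3, -1.2]
grip_width: 0.0433
grasp_force: 25.0
```

```bash
python3 plan.py .518 .245 .12 116 -65 ; python3 - <<'E'
from h import *
c=cam("wrist")
# tray: brightest-edge lines not visible here maybe; use scene/side white+red near jar
for n in("scene","side"):
  c=cam(n); m=masks(c["image"])
  for a,ce,b,_ in blobs(m["red"],40): print(n,a,ce)
E
```

```text
now tcp [0.4894 0.1578 0.3613] grasp [0.4993 0.1306 0.2004] q [ 16.   6. -43. 105.  15.  73. -11.] t 5.5 f [-0.1  0.3 -1.2] w 0.0433 25.0
n 8 xyz [0.036, 0.006, 0.0027] rot [-0.0083, -0.1194, -0.0108]
mid [0.461 0.315 0.278 0.509 0.211 0.161] end [0.453 0.378 0.189 0.518 0.245 0.12 ]
scene 459 [ 8.9 92.6]
scene 219 [279.7 125.3]
scene 62 [  6.6 150.7]
scene 78 [284.  192.6]
```

Request:
send_rows --xyz '[[0.036,0.006,0.0027],[0.036,0.006,0.0027],[0.036,0.006,0.0027],[0.036,0.006,0.0027],[0.036,0.006,0.0027],[0.036,0.006,0.0027],[0.036,0.006,0.0027],[0.036,0.006,0.0027],[0,0,0],[0,0,0]]' --rotation '[[-0.0083,-0.1194,-0.0108],[-0.0083,-0.1194,-0.0108],[-0.0083,-0.1194,-0.0108],[-0.0083,-0.1194,-0.0108],[-0.0083,-0.1194,-0.0108],[-0.0083,-0.1194,-0.0108],[-0.0083,-0.1194,-0.0108],[-0.0083,-0.1194,-0.0108],[0,0,0],[0,0,0]]' --jaw '[0.3,0.3,0.3,0.3,0.3,0.3,0.3,0.3,0.3,0.3]'

```text
time_s: 6.65
tool_pos: [0.453, 0.3765, 0.1862]
tool_rot: [-179.1, 64.8, 116.7]
force: [-0.1, 0.8, 0.7]
grip_width: 0.043
grasp_force: 25.0
```

```bash
python3 plan.py .518 .245 .048 116 -65 4; python3 - <<'E'
from h import *
a=cam("scene")["image"][60:270,200:480];b=cam("side")["image"][180:420,130:450]
cv2.imwrite("pics/p3.png",np.hstack([cv2.resize(a,(400,300)),cv2.resize(b,(400,300))]))
E
```

```text
now tcp [0.453  0.3765 0.1862] grasp [0.5172 0.2433 0.1165] q [-29.  43. -36.  96.  66. 107. -59.] t 6.65 f [-0.1  0.8  0.7] w 0.043 25.0
n 4 xyz [0.0158, 0.0003, 0.007] rot [-0.0011, -0.001, 0.0013]
mid [0.453 0.378 0.134 0.518 0.245 0.065] end [0.453 0.378 0.117 0.518 0.245 0.048]
```

View pics/p3.png

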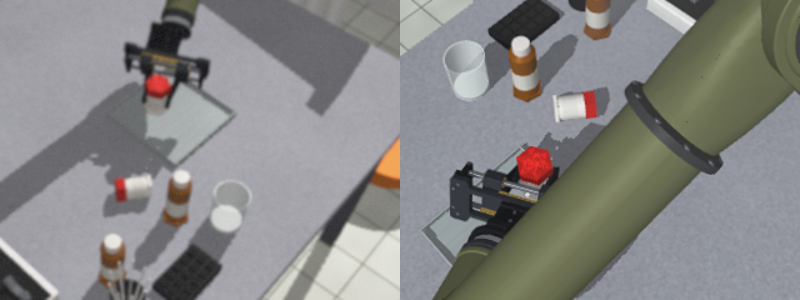

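Jar upright in the grip above the tray, in both views. Lowering.

Request:
send_rows --xyz '[[0.0158,0.0003,0.007],[0.0158,0.0003,0.007],[0.0158,0.0003,0.007],[0.0158,0.0003,0.007],[0,0,0]]' --rotation '[[0,0,0],[0,0,0],[0,0,0],[0,0,0],[0,0,0]]' --jaw '[0.3,0.3,0.3,0.3,0.3]'

```text
time_s: 7.25
tool_pos: [0.4524, 0.3792, 0.1161]
tool_rot: [-179.3, 64.8, 116.7]
force: [0.8, -0.6, -1.1]
grip_width: 0.0434
grasp_force: 25.0
```

Request:
send_rows --xyz '[[0.0018,0,0.0008],[0.0018,0,0.0008],[0,0,0]]' --rotation '[[0,0,0],[0,0,0],[0,0,0]]' --jaw '[0.3,0.3,0.3]'

```text
time_s: 7.55
tool_pos: [0.4531, 0.3804, 0.1158]
tool_rot: [180.0, 64.8, 116.0]
force: [0.8, 0.2, -1.1]
grip_width: 0.043
grasp_force: 25.0
```

```bash
python3 plan.py .518 .245 .042 116 -65 4; python3 -c "
from cell import env;o=env.get_obs();print(o['qpos'],o['force'],o['tool_pos'],o['tool_rot'])"
```

```text
now tcp [0.4531 0.3804 0.1158] grasp [0.5179 0.2475 0.046 ] q [-31.  50. -34.  95.  68. 104. -65.] t 7.55 f [ 0.8  0.2 -1.1] w 0.043 25.0
n 4 xyz [0.0008, -0.0003, 0.0009] rot [0.0, -0.0011, -0.0]
mid [0.453 0.379 0.112 0.518 0.246 0.043] end [0.453 0.378 0.111 0.518 0.245 0.042]
[-31.0193634   49.54049195 -33.91158268  95.30727686  68.15020134
 104.09887609 -64.6353411 ] [ 0.83198911  0.19974692 -1.05719965] [0.45308278 0.38044057 0.1157507 ] [179.99215766  64.75429396 115.99871181]
```

Request:
send_rows --xyz '[[0.0018,0,0.0008],[0.0018,0,0.0008],[0,0,0]]' --rotation '[[0,0,0],[0,0,0],[0,0,0]]' --jaw '[0.3,0.3,0.3]'

```text
time_s: 7.85
tool_pos: [0.453, 0.3803, 0.1115]
tool_rot: [-179.9, 64.8, 116.1]
force: [-0.9, -0.0, -0.8]
grip_width: 0.0435
grasp_force: 25.0
```

Request:
send_rows --xyz '[[0.0018,0,0.0008],[0,0,0],[0,0,0]]' --rotation '[[0,0,0],[0,0,0],[0,0,0]]' --jaw '[0.3,0.3,0.3]'

```text
time_s: 8.15
tool_pos: [0.453, 0.3803, 0.1095]
tool_rot: [-179.9, 64.8, 116.1]
force: [0.7, -0.5, -1.0]
grip_width: 0.0436
grasp_force: 25.0
```

Request:
send_rows --xyz '[[0.0014,0,0.0006],[0,0,0],[0,0,0]]' --rotation '[[0,0,0],[0,0,0],[0,0,0]]' --jaw '[0.3,0.3,0.3]'

```text
time_s: 8.45
tool_pos: [0.453, 0.3804, 0.1082]
tool_rot: [-180.0, 64.8, 116.0]
force: [0.1, 0.7, 0.6]
grip_width: 0.0431
grasp_force: 25.0
```

Request:
send_rows --xyz '[[0.0014,0,0.0006],[0,0,0],[0,0,0]]' --rotation '[[0,0,0],[0,0,0],[0,0,0]]' --jaw '[0.3,0.3,0.3]'

```text
time_s: 8.75
tool_pos: [0.453, 0.3806, 0.1078]
tool_rot: [179.9, 64.9, 115.9]
force: [-1.6, 0.8, 5.3]
grip_width: 0.0433
grasp_force: 24.9
```

Request:
send_rows --xyz '[[0.0014,0,0.0006],[0,0,0],[0,0,0]]' --rotation '[[0,0,0],[0,0,0],[0,0,0]]' --jaw '[0.3,0.3,0.3]'

```text
time_s: 9.05
tool_pos: [0.453, 0.3808, 0.1074]
tool_rot: [179.8, 65.0, 115.8]
force: [-1.9, 1.9, 10.2]
grip_width: 0.0434
grasp_force: 24.9
```

Request:
send_rows --xyz '[[-0.0014,0,-0.0006],[0,0,0],[0,0,0],[0,0,0],[0,0,0],[0,0,0],[0,0,-0.02],[0,0,-0.03],[0,0,-0.04],[0,0,-0.04],[-0.03,0,0],[-0.04,0,0],[-0.04,0,0]]' --rotation '[[0,0,0],[0,0,0],[0,0,0],[0,0,0],[0,0,0],[0,0,0],[0,0,0],[0,0,0],[0,0,0],[0,0,0],[0,0,0],[0,0,0],[0,0,0]]' --jaw '[0.3,0.4,0.6,0.8,1,1,1,1,1,1,1,1,1]'

```text
time_s: 10.35
tool_pos: [0.4206, 0.4453, 0.2627]
tool_rot: [-179.8, 64.7, 116.4]
force: [1.5, -0.5, 0.1]
grip_width: 0.0869
grasp_force: 0.0
```

```bash
python3 plan.py .50 .10 .26 95 0; python3 - <<'E'
from h import *
sc=cam("scene")
m=masks(sc["image"])
for k in("red","white"):
  for a,ce,b,_ in blobs(m[k],50):
    if 250<ce[0]<340 and 100<ce[1]<215: print(k,a,ce,onz(sc,[ce],.024).round(3))
E
```

```text
now tcp [0.4206 0.4453 0.2627] grasp [0.4857 0.3126 0.1928] q [-36.  41. -37.  89.  63. 114. -55.] t 10.35 f [ 1.5 -0.5  0.1] w 0.0869 0.0
n 10 xyz [-0.0404, -0.0012, 0.008] rot [0.0207, 0.1116, 0.033]
mid [0.477 0.261 0.41  0.501 0.194 0.263] end [0.5   0.1   0.423 0.5   0.1   0.26 ]
red 156 [309.7 136.8] [[0.496 0.279 0.024]]
red 79 [283.9 192.5] [[0.583 0.052 0.024]]
white 1181 [332.8 146. ] [[0.578 0.299 0.024]]
white 250 [299.8 188.3] [[0.609 0.096 0.024]]
```

Request:
send_rows --xyz '[[-0.0404,-0.0012,0.008],[-0.0404,-0.0012,0.008],[-0.0404,-0.0012,0.008],[-0.0404,-0.0012,0.008],[-0.0404,-0.0012,0.008],[-0.0404,-0.0012,0.008],[-0.0404,-0.0012,0.008],[-0.0404,-0.0012,0.008],[-0.0404,-0.0012,0.008],[-0.0404,-0.0012,0.008]]' --rotation '[[0.0207,0.1116,0.033],[0.0207,0.1116,0.033],[0.0207,0.1116,0.033],[0.0207,0.1116,0.033],[0.0207,0.1116,0.033],[0.0207,0.1116,0.033],[0.0207,0.1116,0.033],[0.0207,0.1116,0.033],[0.0207,0.1116,0.033],[0.0207,0.1116,0.033]]' --jaw '[0.8,0.8,0.8,0.8,0.8,0.8,0.8,0.8,0.8,0.8]'

```text
time_s: 11.4
tool_pos: [0.5003, 0.0986, 0.4246]
tool_rot: [179.7, -0.2, 94.9]
force: [0.1, -0.3, -0.7]
grip_width: 0.0701
grasp_force: 0.0
```

```bash
python3 plan.py .597 .077 .15 60 35 ; python3 - <<'E'
from h import *
for n in("scene","side"):
  c=cam(n); m=masks(c["image"])
  for k in("red","white"):
    for a,ce,b,_ in blobs(m[k],50):
      P=onz(c,[ce],.024)[0]
      if .4<P[0]<.66 and -.1<P[1]<.42: print(n,k,a,ce,P.round(3))
c=cam("wrist"); cv2.imwrite("pics/w4.png",c["image"])
E
```

```text
now tcp [0.5003 0.0986 0.4246] grasp [0.5011 0.0993 0.2611] q [ 21.   2. -36. 100.   1.  78. -10.] t 11.4 f [ 0.1 -0.3 -0.7] w 0.0701 0.0
n 5 xyz [-0.0257, 0.0114, 0.0234] rot [-0.0365, 0.1173, 0.1182]
mid [0.535 0.03  0.347 0.558 0.085 0.195] end [ 0.55  -0.004  0.284  0.597  0.077  0.15 ]
scene red 163 [309.9 136.7] [0.497 0.279 0.024]
scene red 80 [283.9 192.6] [0.583 0.051 0.024]
scene white 1216 [332.1 146.7] [0.578 0.295 0.024]
scene white 259 [299.2 185.4] [0.6   0.104 0.024]
scene white 135 [327.8 181.7] [0.657 0.174 0.024]
scene white 151 [278.9 227. ] [ 0.654 -0.05   0.024]
side red 171 [281.8 263.2] [0.581 0.051 0.024]
side red 565 [238.7 332.1] [0.535 0.235 0.024]
side white 104 [303.5 218.3] [ 0.628 -0.08   0.024]
```

View pics/w4.png

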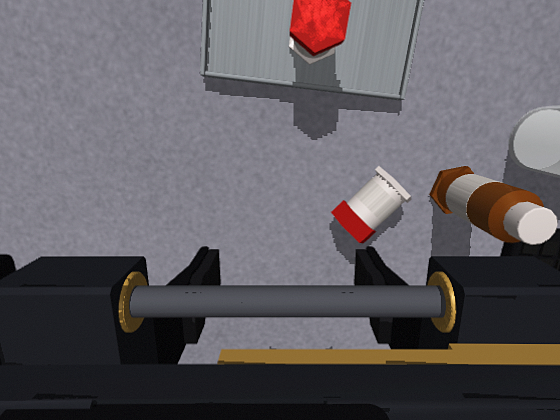

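Wrist view: jar 1 stands in the tray, lid at (318,25). Tray corners at (203,75) and (404,98). The far jar has its lid at (353,221) and foot at (394,185).

```bash
python3 - <<'E'
from h import *
c=cam("wrist")
print(onz(c,[(203,75),(404,98)],.016).round(4))
print(onz(c,[(353,221),(372,204),(394,185)],.024).round(4))
m=masks(c["image"])
bl=[b for k in("red","white") for b in blobs(m[k],200) if 320<b[1][0]<415 and 150<b[1][1]<250]
for b in bl: print(b[0],b[1])
M=sum(b[3] for b in bl)>0; M=cv2.morphologyEx(M.astype(np.uint8),3,np.ones((7,7)))
P=onz(c,np.argwhere(M)[:,::-1],.024)[:,:2]; mu=P.mean(0);ev,V=np.linalg.eigh(np.cov(P.T)); print("centre",mu,"axis",np.degrees(np.arctan2(*V[::-1,1])))
sc,si=cam("scene"),cam("side"); print(tri(sc,(309.9,136.7),si,(238.7,332.1)))
E
```

```text
[[0.4049 0.2031 0.016 ]
 [0.6201 0.1964 0.016 ]]
[[0.5817 0.0574 0.024 ]
 [0.6007 0.0793 0.024 ]
 [0.6222 0.1031 0.024 ]]
775 [351.  225.5]
1620 [376.4 201.5]
centre [0.59769895 0.07316474] axis 50.937033205876716
(array([0.51939303, 0.24730232, 0.06770357]), np.float64(0.0008934050704461929))
```

```bash
python3 plan.py .600 .079 .15 50 35 6
```

```text
now tcp [0.5001 0.1009 0.4229] grasp [0.5003 0.1008 0.2594] q [ 21.   2. -36. 100.   2.  78. -10.] t 11.7 f [-0.5  0.9  0.2] w 0.07 0.0
n 6 xyz [-0.0197, 0.0085, 0.0196] rot [-0.0397, 0.0964, 0.127]
mid [0.531 0.032 0.336 0.566 0.087 0.186] end [0.54  0.007 0.284 0.6   0.079 0.15 ]
```

Request:
send_rows --xyz '[[-0.0197,0.0085,0.0196],[-0.0197,0.0085,0.0196],[-0.0197,0.0085,0.0196],[-0.0197,0.0085,0.0196],[-0.0197,0.0085,0.0196],[-0.0197,0.0085,0.0196],[0,0,0],[0,0,0]]' --rotation '[[-0.0397,0.0964,0.127],[-0.0397,0.0964,0.127],[-0.0397,0.0964,0.127],[-0.0397,0.0964,0.127],[-0.0397,0.0964,0.127],[-0.0397,0.0964,0.127],[0,0,0],[0,0,0]]' --jaw '[0.8,0.8,0.8,0.8,0.8,0.8,0.8,0.8]'

```text
time_s: 12.5
tool_pos: [0.5413, 0.0043, 0.2853]
tool_rot: [178.8, -32.0, 54.6]
force: [0.3, 0.7, -0.4]
grip_width: 0.0696
grasp_force: 0.0
```

```bash
python3 plan.py .600 .079 .024 50 35 5
```

```text
now tcp [0.5413 0.0043 0.2853] grasp [0.5942 0.0728 0.1466] q [ 33.   8. -29. 115. -33.  45. -10.] t 12.5 f [ 0.3  0.7 -0.4] w 0.0696 0.0
n 5 xyz [-0.0137, -0.0009, 0.0214] rot [-0.0046, 0.0104, 0.0135]
mid [0.54  0.005 0.209 0.597 0.076 0.073] end [0.54  0.007 0.158 0.6   0.079 0.024]
```

Request:
send_rows --xyz '[[-0.0137,-0.0009,0.0214],[-0.0137,-0.0009,0.0214],[-0.0137,-0.0009,0.0214],[-0.0137,-0.0009,0.0214],[-0.0137,-0.0009,0.0214],[0,0,0],[0,0,0],[0,0,0],[0,0,0],[0,0,0],[0,0,0],[0,0,0]]' --rotation '[[-0.0046,0.0104,0.0135],[-0.0046,0.0104,0.0135],[-0.0046,0.0104,0.0135],[-0.0046,0.0104,0.0135],[-0.0046,0.0104,0.0135],[0,0,0],[0,0,0],[0,0,0],[0,0,0],[0,0,0],[0,0,0],[0,0,0]]' --jaw '[0.8,0.8,0.8,0.8,0.8,0.8,0.3,0.3,0.3,0.3,0.3,0.3]' --newtons 25

```text
time_s: 13.7
tool_pos: [0.5406, 0.0048, 0.159]
tool_rot: [179.8, -35.1, 49.8]
force: [-1.9, -0.6, 6.2]
grip_width: 0.0434
grasp_force: 25.0
```

```bash
python3 plan.py .55 .14 .24 95 -10 10
```

```text
now tcp [0.5406 0.0048 0.159 ] grasp [0.6018 0.0763 0.0253] q [ 35.  20. -31. 121. -42.  28.   2.] t 13.7 f [-1.9 -0.6  6.2] w 0.0434 25.0
n 10 xyz [0.0223, -0.0024, -0.02] rot [0.0179, -0.0744, -0.0791]
mid [0.553 0.08  0.32  0.57  0.099 0.159] end [0.548 0.168 0.401 0.55  0.14  0.24 ]
```

Request:
send_rows --xyz '[[0.0115,0,-0.0164],[0.0172,0,-0.0246],[0.0172,0,-0.0246],[0.0172,0,-0.0246]]' --rotation '[[0,0,0],[0,0,0],[0,0,0],[0,0,0]]' --jaw '[0.3,0.3,0.3,0.3]'

```text
time_s: 14.1
tool_pos: [0.5392, 0.0048, 0.2688]
tool_rot: [180.0, -35.0, 49.7]
force: [0.7, -0.5, -1.1]
grip_width: 0.0435
grasp_force: 25.0
```

```bash
python3 plan.py .53 .20 .24 105 -10 10
```

```text
now tcp [0.5392 0.0048 0.2688] grasp [0.6    0.0763 0.1349] q [ 34.   8. -30. 117. -38.  41.  -8.] t 14.1 f [ 0.7 -0.5 -1.1] w 0.0435 25.0
n 10 xyz [0.0253, -0.0061, -0.0078] rot [0.0215, -0.0722, -0.0966]
mid [0.552 0.128 0.37  0.57  0.149 0.209] end [0.523 0.227 0.401 0.53  0.2   0.24 ]
```

Request:
send_rows --xyz '[[0.0253,-0.0061,-0.0078],[0.0253,-0.0061,-0.0078],[0.0253,-0.0061,-0.0078],[0.0253,-0.0061,-0.0078],[0.0253,-0.0061,-0.0078],[0.0253,-0.0061,-0.0078],[0.0253,-0.0061,-0.0078],[0.0253,-0.0061,-0.0078],[0.0253,-0.0061,-0.0078],[0.0253,-0.0061,-0.0078]]' --rotation '[[0.0215,-0.0722,-0.0966],[0.0215,-0.0722,-0.0966],[0.0215,-0.0722,-0.0966],[0.0215,-0.0722,-0.0966],[0.0215,-0.0722,-0.0966],[0.0215,-0.0722,-0.0966],[0.0215,-0.0722,-0.0966],[0.0215,-0.0722,-0.0966],[0.0215,-0.0722,-0.0966],[0.0215,-0.0722,-0.0966]]' --jaw '[0.3,0.3,0.3,0.3,0.3,0.3,0.3,0.3,0.3,0.3]'

```text
time_s: 15.1
tool_pos: [0.5229, 0.2286, 0.4004]
tool_rot: [-180.0, 10.2, 105.2]
force: [-0.4, -0.2, -1.3]
grip_width: 0.0438
grasp_force: 25.0
```

```bash
python3 plan.py .518 .355 .12 116 -55 8
```

```text
now tcp [0.5229 0.2286 0.4004] grasp [0.5305 0.2008 0.2395] q [  5.  13. -39.  93.  18.  80. -23.] t 15.1 f [-0.4 -0.2 -1.3] w 0.0438 25.0
n 8 xyz [0.0402, 0.0024, 0.0046] rot [-0.0131, -0.0975, -0.0204]
mid [0.482 0.401 0.307 0.522 0.308 0.178] end [0.459 0.475 0.214 0.518 0.355 0.12 ]
```

Request:
send_rows --xyz '[[0.0402,0.0024,0.0046],[0.0402,0.0024,0.0046],[0.0402,0.0024,0.0046],[0.0402,0.0024,0.0046],[0.0402,0.0024,0.0046],[0.0402,0.0024,0.0046],[0.0402,0.0024,0.0046],[0.0402,0.0024,0.0046],[0,0,0],[0,0,0]]' --rotation '[[-0.0131,-0.0975,-0.0204],[-0.0131,-0.0975,-0.0204],[-0.0131,-0.0975,-0.0204],[-0.0131,-0.0975,-0.0204],[-0.0131,-0.0975,-0.0204],[-0.0131,-0.0975,-0.0204],[-0.0131,-0.0975,-0.0204],[-0.0131,-0.0975,-0.0204],[0,0,0],[0,0,0]]' --jaw '[0.3,0.3,0.3,0.3,0.3,0.3,0.3,0.3,0.3,0.3]'

```text
time_s: 16.1
tool_pos: [0.4594, 0.476, 0.2125]
tool_rot: [-179.9, 54.9, 116.0]
force: [0.4, 1.0, -0.5]
grip_width: 0.0433
grasp_force: 25.0
```

```bash
python3 plan.py .518 .355 .046 116 -55 4; python3 - <<'E'
from h import *
a=cam("scene")["image"][60:270,200:480];b=cam("side")["image"][180:420,130:450]
cv2.imwrite("pics/p5.png",np.hstack([cv2.resize(a,(400,300)),cv2.resize(b,(400,300))]))
E
```

```text
now tcp [0.4594 0.476  0.2125] grasp [0.5177 0.3557 0.1183] q [-37.  45. -33.  83.  59. 104. -54.] t 16.1 f [ 0.4  1.  -0.5] w 0.0433 25.0
n 4 xyz [0.0148, -0.0001, 0.0105] rot [-0.0005, -0.0006, -0.0001]
mid [0.459 0.476 0.158 0.518 0.355 0.064] end [0.459 0.475 0.14  0.518 0.355 0.046]
```

View pics/p5.png

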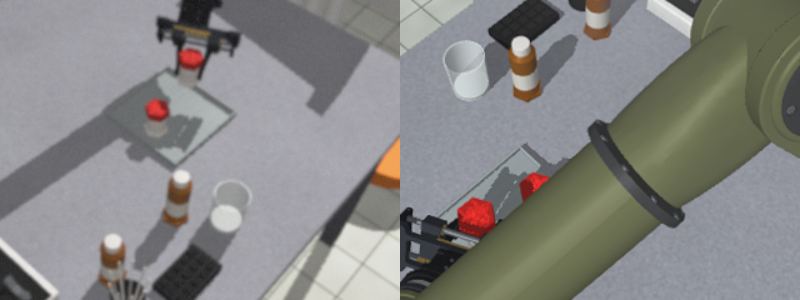

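Jar 1 is upright in the tray (left panel (157,115)); jar 2 is held upright over the rear half (190,65). Lowering.

Request:
send_rows --xyz '[[0.0148,0,0.0105],[0.0148,0,0.0105],[0.0148,0,0.0105],[0.0148,0,0.0105],[0,0,0],[0,0,0]]' --rotation '[[0,0,0],[0,0,0],[0,0,0],[0,0,0],[0,0,0],[0,0,0]]' --jaw '[0.3,0.3,0.3,0.3,0.3,0.3]'

```text
time_s: 16.8
tool_pos: [0.4601, 0.4754, 0.1407]
tool_rot: [180.0, 54.9, 115.8]
force: [0.1, -0.1, -0.1]
grip_width: 0.043
grasp_force: 25.0
```

Request:
send_rows --xyz '[[0.0016,0,0.0012],[0,0,0],[0,0,0]]' --rotation '[[0,0,0],[0,0,0],[0,0,0]]' --jaw '[0.3,0.3,0.3]'

```text
time_s: 17.1
tool_pos: [0.4604, 0.4758, 0.1403]
tool_rot: [179.7, 54.8, 115.6]
force: [0.0, -0.6, -1.4]
grip_width: 0.0431
grasp_force: 25.0
```

Request:
send_rows --xyz '[[0.0016,0,0.0012],[0,0,0],[0,0,0]]' --rotation '[[0,0,0],[0,0,0],[0,0,0]]' --jaw '[0.3,0.3,0.3]'

```text
time_s: 17.4
tool_pos: [0.4603, 0.4755, 0.1377]
tool_rot: [179.8, 54.8, 115.7]
force: [-0.1, 0.3, -1.4]
grip_width: 0.0435
grasp_force: 25.0
```

Request:
send_rows --xyz '[[0.0012,0,0.0008],[0,0,0],[0,0,0]]' --rotation '[[0,0,0],[0,0,0],[0,0,0]]' --jaw '[0.3,0.3,0.3]'

```text
time_s: 17.7
tool_pos: [0.4603, 0.4755, 0.1361]
tool_rot: [179.8, 54.8, 115.7]
force: [-0.1, -0.2, -0.9]
grip_width: 0.0432
grasp_force: 25.0
```

Grasp height is about 0.042; continuing.

Request:
send_rows --xyz '[[0.0012,0,0.0008],[0,0,0],[0,0,0]]' --rotation '[[0,0,0],[0,0,0],[0,0,0]]' --jaw '[0.3,0.3,0.3]'

```text
time_s: 18.0
tool_pos: [0.4603, 0.4755, 0.1347]
tool_rot: [179.8, 54.8, 115.7]
force: [0.5, 0.0, -1.0]
grip_width: 0.0431
grasp_force: 25.0
```

Request:
send_rows --xyz '[[0.0012,0,0.0008],[0,0,0],[0,0,0]]' --rotation '[[0,0,0],[0,0,0],[0,0,0]]' --jaw '[0.3,0.3,0.3]'

```text
time_s: 18.3
tool_pos: [0.4603, 0.4756, 0.1333]
tool_rot: [179.8, 54.8, 115.7]
force: [0.1, -0.9, -0.9]
grip_width: 0.0433
grasp_force: 25.0
```

Request:
send_rows --xyz '[[0.0012,0,0.0008],[0,0,0],[0,0,0]]' --rotation '[[0,0,0],[0,0,0],[0,0,0]]' --jaw '[0.3,0.3,0.3]'

```text
time_s: 18.6
tool_pos: [0.4603, 0.4757, 0.1324]
tool_rot: [179.7, 54.9, 115.6]
force: [-1.6, -0.1, 2.5]
grip_width: 0.0434
grasp_force: 25.0
```

Request:
send_rows --xyz '[[0.0012,0,0.0008],[0,0,0],[0,0,0]]' --rotation '[[0,0,0],[0,0,0],[0,0,0]]' --jaw '[0.3,0.3,0.3]'

```text
time_s: 18.9
tool_pos: [0.4602, 0.4759, 0.1321]
tool_rot: [179.7, 55.0, 115.5]
force: [-2.3, 0.1, 7.6]
grip_width: 0.0432
grasp_force: 25.0
```

Request:
send_rows --xyz '[[-0.0012,0,-0.0008],[0,0,0],[0,0,0],[0,0,0],[0,0,0],[0,0,0],[0,0,-0.02],[0,0,-0.03],[0,0,-0.04],[-0.02,0,-0.02],[-0.03,0,0],[-0.04,0,0],[-0.04,0,0]]' --rotation '[[0,0,0],[0,0,0],[0,0,0],[0,0,0],[0,0,0],[0,0,0],[0,0,0],[0,0,0],[0,0,0],[0,0,0],[0,0,0],[0,0,0],[0,0,0]]' --jaw '[0.3,0.4,0.6,0.8,1,1,1,1,1,1,1,1,1]'

```text
time_s: 20.2
tool_pos: [0.4523, 0.4899, 0.3032]
tool_rot: [179.8, 54.8, 115.8]
force: [0.2, -0.4, 0.2]
grip_width: 0.0872
grasp_force: 0.0
```

```bash
python3 plan.py .54 .12 .27 60 0 13
```

```text
now tcp [0.4523 0.4899 0.3032] grasp [0.511  0.3699 0.2089] q [-38.  40. -34.  79.  58. 110. -49.] t 20.2 f [ 0.2 -0.4  0.2] w 0.0872 0.0
n 13 xyz [-0.0315, 0.0085, 0.0066] rot [0.0359, 0.0674, 0.0691]
mid [0.543 0.316 0.421 0.556 0.246 0.274] end [0.54  0.12  0.433 0.54  0.12  0.27 ]
```

Request:
send_rows --xyz '[[-0.0315,0.0085,0.0066],[-0.0315,0.0085,0.0066],[-0.0315,0.0085,0.0066],[-0.0315,0.0085,0.0066],[-0.0315,0.0085,0.0066],[-0.0315,0.0085,0.0066],[-0.0315,0.0085,0.0066],[-0.0315,0.0085,0.0066],[-0.0315,0.0085,0.0066],[-0.0315,0.0085,0.0066],[-0.0315,0.0085,0.0066],[-0.0315,0.0085,0.0066],[-0.0315,0.0085,0.0066]]' --rotation '[[0.0359,0.0674,0.0691],[0.0359,0.0674,0.0691],[0.0359,0.0674,0.0691],[0.0359,0.0674,0.0691],[0.0359,0.0674,0.0691],[0.0359,0.0674,0.0691],[0.0359,0.0674,0.0691],[0.0359,0.0674,0.0691],[0.0359,0.0674,0.0691],[0.0359,0.0674,0.0691],[0.0359,0.0674,0.0691],[0.0359,0.0674,0.0691],[0.0359,0.0674,0.0691]]' --jaw '[1,1,1,1,1,1,1,1,1,1,1,1,1]'

```text
time_s: 21.5
tool_pos: [0.5402, 0.1198, 0.4338]
tool_rot: [179.9, -0.3, 59.8]
force: [0.2, -0.3, -0.4]
grip_width: 0.087
grasp_force: 0.0
```

```bash
python3 plan.py .60 .083 .12 8 60 14; python3 - <<'E'
from h import *
for n in("scene","side"):
  c=cam(n); m=masks(c["image"])
  for k in("red","white"):
    for a,ce,b,_ in blobs(m[k],50):
      P=onz(c,[ce],.07)[0]
      if .4<P[0]<.75 and -.2<P[1]<.42: print(n,k,a,ce,P.round(3))
E
```

```text
now tcp [0.5402 0.1198 0.4338] grasp [0.5408 0.1203 0.2703] q [ 13.   8. -31.  94.   4.  79. -48.] t 21.5 f [ 0.2 -0.3 -0.4] w 0.087 0.0
n 14 xyz [-0.0147, -0.0029, 0.0116] rot [-0.0338, 0.0691, 0.0584]
mid [0.473 0.062 0.314 0.561 0.094 0.18 ] end [0.46  0.063 0.202 0.6   0.083 0.12 ]
scene red 156 [330.8 118.8] [0.522 0.353 0.07 ]
scene red 164 [309.9 136.7] [0.521 0.246 0.07 ]
scene white 864 [334.5 150.4] [0.615 0.254 0.07 ]
scene white 123 [327.4 182.5] [0.676 0.142 0.07 ]
scene white 140 [278.6 227.4] [ 0.673 -0.072  0.07 ]
scene white 56 [261.  247.8] [ 0.68  -0.152  0.07 ]
side red 566 [238.7 332.1] [0.518 0.248 0.07 ]
side red 635 [197.7 371. ] [0.519 0.355 0.07 ]
side white 131040 [266.  267.2] [0.58  0.103 0.07 ]
side white 59 [345.5 205.5] [ 0.557 -0.147  0.07 ]
side white 283 [246.8 212.2] [0.716 0.024 0.07 ]
side white 185 [225.8 216.2] [0.744 0.065 0.07 ]
```

Request:
send_rows --xyz '[[-0.0147,-0.0029,0.0116],[-0.0147,-0.0029,0.0116],[-0.0147,-0.0029,0.0116],[-0.0147,-0.0029,0.0116],[-0.0147,-0.0029,0.0116],[-0.0147,-0.0029,0.0116],[-0.0147,-0.0029,0.0116],[-0.0147,-0.0029,0.0116],[-0.0147,-0.0029,0.0116],[-0.0147,-0.0029,0.0116],[-0.0147,-0.0029,0.0116],[-0.0147,-0.0029,0.0116],[-0.0147,-0.0029,0.0116],[-0.0147,-0.0029,0.0116],[0,0,0],[0,0,0]]' --rotation '[[-0.0338,0.0691,0.0584],[-0.0338,0.0691,0.0584],[-0.0338,0.0691,0.0584],[-0.0338,0.0691,0.0584],[-0.0338,0.0691,0.0584],[-0.0338,0.0691,0.0584],[-0.0338,0.0691,0.0584],[-0.0338,0.0691,0.0584],[-0.0338,0.0691,0.0584],[-0.0338,0.0691,0.0584],[-0.0338,0.0691,0.0584],[-0.0338,0.0691,0.0584],[-0.0338,0.0691,0.0584],[-0.0338,0.0691,0.0584],[0,0,0],[0,0,0]]' --jaw '[1,1,1,1,1,1,1,1,1,1,1,1,1,1,1,1]'

```text
time_s: 23.2
tool_pos: [0.4623, 0.0616, 0.2768]
tool_rot: [177.5, -51.6, 17.2]
force: [-0.8, -0.5, -0.1]
grip_width: 0.0871
grasp_force: 0.0
```

```bash
python3 plan.py .700 .097 .062 8 60 6
```

```text
now tcp [0.4623 0.0616 0.2768] grasp [0.5867 0.0926 0.1753] q [  3. -10. -11. 138. -89.   6.   3.] t 23.2 f [-0.8 -0.5 -0.1] w 0.0871 0.0
n 6 xyz [-0.0088, 0.0004, 0.0262] rot [-0.0149, 0.0241, 0.0155]
mid [0.525 0.073 0.187 0.66  0.096 0.098] end [0.56  0.077 0.144 0.7   0.097 0.062]
```

The outward tilt runs into the limits of joints 5 and 6, so I'll take the bottles with a diagonal sideways lean instead (tilt −60, like the tray placements).

```bash
python3 plan.py .55 .14 .28 90 0 14
```

```text
now tcp [0.4623 0.0616 0.2768] grasp [0.5867 0.0926 0.1753] q [  3. -10. -11. 138. -89.   6.   3.] t 23.2 f [-0.8 -0.5 -0.1] w 0.0871 0.0
n 14 xyz [0.0137, 0.0039, -0.0064] rot [0.0433, -0.0535, -0.0856]
mid [0.513 0.077 0.387 0.565 0.115 0.237] end [0.55  0.14  0.443 0.55  0.14  0.28 ]
```

Request:
send_rows --xyz '[[0.0137,0.0039,-0.0064],[0.0137,0.0039,-0.0064],[0.0137,0.0039,-0.0064],[0.0137,0.0039,-0.0064],[0.0137,0.0039,-0.0064],[0.0137,0.0039,-0.0064],[0.0137,0.0039,-0.0064],[0.0137,0.0039,-0.0064],[0.0137,0.0039,-0.0064],[0.0137,0.0039,-0.0064],[0.0137,0.0039,-0.0064],[0.0137,0.0039,-0.0064],[0.0137,0.0039,-0.0064],[0.0137,0.0039,-0.0064]]' --rotation '[[0.0433,-0.0535,-0.0856],[0.0433,-0.0535,-0.0856],[0.0433,-0.0535,-0.0856],[0.0433,-0.0535,-0.0856],[0.0433,-0.0535,-0.0856],[0.0433,-0.0535,-0.0856],[0.0433,-0.0535,-0.0856],[0.0433,-0.0535,-0.0856],[0.0433,-0.0535,-0.0856],[0.0433,-0.0535,-0.0856],[0.0433,-0.0535,-0.0856],[0.0433,-0.0535,-0.0856],[0.0433,-0.0535,-0.0856],[0.0433,-0.0535,-0.0856]]' --jaw '[1,1,1,1,1,1,1,1,1,1,1,1,1,1]'

```text
time_s: 24.6
tool_pos: [0.5433, 0.1287, 0.4409]
tool_rot: [176.6, -4.1, 85.4]
force: [-0.6, 0.6, -0.1]
grip_width: 0.0868
grasp_force: 0.0
```

```bash
python3 plan.py .60 .197 .16 135 -60 11
```

```text
now tcp [0.5433 0.1287 0.4409] grasp [0.5539 0.1396 0.2782] q [ 13.   6. -30.  94.   1.  75. -22.] t 24.6 f [-0.6  0.6 -0.1] w 0.0868 0.0
n 11 xyz [0.0235, -0.0026, 0.0098] rot [-0.0341, -0.0927, -0.0757]
mid [0.526 0.253 0.358 0.579 0.183 0.22 ] end [0.5   0.297 0.242 0.6   0.197 0.16 ]
```

Request:
send_rows --xyz '[[0.0235,-0.0026,0.0098],[0.0235,-0.0026,0.0098],[0.0235,-0.0026,0.0098],[0.0235,-0.0026,0.0098],[0.0235,-0.0026,0.0098],[0.0235,-0.0026,0.0098],[0.0235,-0.0026,0.0098],[0.0235,-0.0026,0.0098],[0.0235,-0.0026,0.0098],[0.0235,-0.0026,0.0098],[0.0235,-0.0026,0.0098],[0,0,0],[0,0,0]]' --rotation '[[-0.0341,-0.0927,-0.0757],[-0.0341,-0.0927,-0.0757],[-0.0341,-0.0927,-0.0757],[-0.0341,-0.0927,-0.0757],[-0.0341,-0.0927,-0.0757],[-0.0341,-0.0927,-0.0757],[-0.0341,-0.0927,-0.0757],[-0.0341,-0.0927,-0.0757],[-0.0341,-0.0927,-0.0757],[-0.0341,-0.0927,-0.0757],[-0.0341,-0.0927,-0.0757],[0,0,0],[0,0,0]]' --jaw '[1,1,1,1,1,1,1,1,1,1,1,1,1]'

```text
time_s: 25.9
tool_pos: [0.5001, 0.2967, 0.2414]
tool_rot: [179.7, 60.0, 134.6]
force: [0.9, -0.3, 1.0]
grip_width: 0.0867
grasp_force: 0.0
```

```bash
python3 plan.py .63 .167 .105 135 -60 3;  python3 - <<'E'
from h import *
c=cam("wrist");cv2.imwrite("pics/w6.png",c["image"])
E
```

```text
now tcp [0.5001 0.2967 0.2414] grasp [0.6001 0.1966 0.1595] q [-22.  27. -33. 108.  74.  84. -43.] t 25.9 f [ 0.9 -0.3  1. ] w 0.0867 0.0
n 3 xyz [0.0088, 0.0, 0.0212] rot [-0.0002, -0.0003, -0.0012]
mid [0.52  0.277 0.205 0.62  0.177 0.123] end [0.53  0.267 0.187 0.63  0.167 0.105]
```

View pics/w6.png

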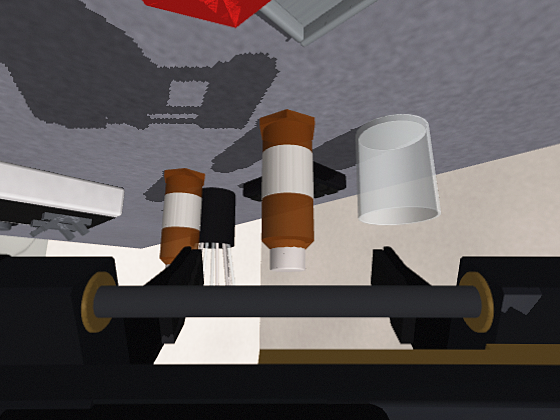

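The bottle is centred between the fingers (column 288), and the beaker at (400,165) is clear to the right. Moving in.

```bash
python3 plan.py .702 .097 .062 135 -60 8
```

```text
now tcp [0.5008 0.2965 0.2427] grasp [0.6009 0.1964 0.1609] q [-22.  27. -32. 108.  74.  84. -43.] t 25.95 f [0.6 0.2 0.5] w 0.0868 0.0
n 8 xyz [0.0019, 0.0001, 0.0215] rot [-0.0, 0.0, -0.0007]
mid [0.564 0.234 0.181 0.664 0.134 0.099] end [0.602 0.197 0.144 0.702 0.097 0.062]
```

Request:
send_rows --xyz '[[0.0019,0.0001,0.0215],[0.0019,0.0001,0.0215],[0.0019,0.0001,0.0215],[0.0019,0.0001,0.0215],[0.0019,0.0001,0.0215],[0.0019,0.0001,0.0215],[0.0019,0.0001,0.0215],[0.0019,0.0001,0.0215],[0,0,0],[0,0,0],[0,0,0],[0,0,0],[0,0,0],[0,0,0],[0,0,0],[0,0,0]]' --rotation '[[0,0,0],[0,0,0],[0,0,0],[0,0,0],[0,0,0],[0,0,0],[0,0,0],[0,0,0],[0,0,0],[0,0,0],[0,0,0],[0,0,0],[0,0,0],[0,0,0],[0,0,0],[0,0,0]]' --jaw '[1,1,1,1,1,1,1,1,1,0.4,0.4,0.4,0.4,0.4,0.4,0.4]' --newtons 35

```text
time_s: 27.55
tool_pos: [0.6008, 0.1969, 0.1429]
tool_rot: [179.8, 60.1, 134.8]
force: [-1.3, -0.6, 1.5]
grip_width: 0.0471
grasp_force: 35.0
```

```bash
python3 plan.py .68 .10 .20 135 -60 5; python3 plan.py .60 .0 .24 110 -15 14
```

```text
now tcp [0.6008 0.1969 0.1429] grasp [0.7011 0.0968 0.0614] q [-15.  36. -24. 107.  87.  72. -47.] t 27.55 f [-1.3 -0.6  1.5] w 0.0471 35.0
n 5 xyz [-0.0224, -0.0025, -0.0168] rot [0.0001, 0.0004, -0.0004]
mid [0.588 0.199 0.226 0.688 0.099 0.145] end [0.58  0.2   0.282 0.68  0.1   0.2  ]
now tcp [0.6008 0.1969 0.1429] grasp [0.7011 0.0968 0.0614] q [-15.  36. -24. 107.  87.  72. -47.] t 27.55 f [-1.3 -0.6  1.5] w 0.0471 35.0
n 14 xyz [-0.019, -0.0061, -0.0089] rot [0.0196, 0.0553, 0.0252]
mid [0.587 0.127 0.301 0.639 0.051 0.166] end [ 0.586  0.04   0.398  0.6   -0.     0.24 ]
```

Request:
send_rows --xyz '[[-0.0224,-0.0025,-0.0168],[-0.0224,-0.0025,-0.0168],[-0.0224,-0.0025,-0.0168],[-0.0224,-0.0025,-0.0168],[-0.0224,-0.0025,-0.0168]]' --rotation '[[0,0,0],[0,0,0],[0,0,0],[0,0,0],[0,0,0]]' --jaw '[0.4,0.4,0.4,0.4,0.4]'

```text
time_s: 28.05
tool_pos: [0.5793, 0.1999, 0.2819]
tool_rot: [179.9, 60.0, 134.9]
force: [0.9, -0.4, -1.2]
grip_width: 0.0477
grasp_force: 35.0
```

```bash
python3 plan.py .59 -.12 .28 105 -15 14
```

```text
now tcp [0.5793 0.1999 0.2819] grasp [0.6795 0.0998 0.2001] q [-12.  22. -28. 108.  77.  74. -33.] t 28.05 f [ 0.9 -0.4 -1.2] w 0.0477 35.0
n 14 xyz [-0.0212, -0.0096, 0.002] rot [0.0234, 0.0548, 0.0304]
mid [ 0.589  0.053  0.395  0.638 -0.025  0.26 ] end [ 0.579 -0.079  0.438  0.59  -0.12   0.28 ]
```

Request:
send_rows --xyz '[[-0.0212,-0.0096,0.002],[-0.0212,-0.0096,0.002],[-0.0212,-0.0096,0.002],[-0.0212,-0.0096,0.002],[-0.0212,-0.0096,0.002],[-0.0212,-0.0096,0.002],[-0.0212,-0.0096,0.002],[-0.0212,-0.0096,0.002],[-0.0212,-0.0096,0.002],[-0.0212,-0.0096,0.002],[-0.0212,-0.0096,0.002],[-0.0212,-0.0096,0.002],[-0.0212,-0.0096,0.002],[-0.0212,-0.0096,0.002]]' --rotation '[[0.0234,0.0548,0.0304],[0.0234,0.0548,0.0304],[0.0234,0.0548,0.0304],[0.0234,0.0548,0.0304],[0.0234,0.0548,0.0304],[0.0234,0.0548,0.0304],[0.0234,0.0548,0.0304],[0.0234,0.0548,0.0304],[0.0234,0.0548,0.0304],[0.0234,0.0548,0.0304],[0.0234,0.0548,0.0304],[0.0234,0.0548,0.0304],[0.0234,0.0548,0.0304],[0.0234,0.0548,0.0304]]' --jaw '[0.4,0.4,0.4,0.4,0.4,0.4,0.4,0.4,0.4,0.4,0.4,0.4,0.4,0.4]'

```text
time_s: 29.45
tool_pos: [0.5793, -0.0797, 0.4378]
tool_rot: [180.0, 14.9, 104.9]
force: [-0.4, -0.3, -1.9]
grip_width: 0.0472
grasp_force: 35.0
```

```bash
python3 plan.py .487 -.297 .18 88 30 14; python3 plan.py .603 -.301 .18 88 30 14
```

```text
now tcp [ 0.5793 -0.0797  0.4378] grasp [ 0.5901 -0.1203  0.2798] q [ 20.   9. -21.  92.  18.  77.  10.] t 29.45 f [-0.4 -0.3 -1.9] w 0.0472 35.0
n 14 xyz [-0.0217, -0.0097, 0.0061] rot [-0.0028, 0.0555, 0.0215]
mid [ 0.537 -0.266  0.399  0.538 -0.235  0.239] end [ 0.484 -0.379  0.322  0.487 -0.297  0.18 ]
now tcp [ 0.5793 -0.0797  0.4378] grasp [ 0.5901 -0.1203  0.2798] q [ 20.   9. -21.  92.  18.  77.  10.] t 29.45 f [-0.4 -0.3 -1.9] w 0.0472 35.0
n 14 xyz [-0.0231, -0.0015, 0.0061] rot [-0.0028, 0.0555, 0.0215]
mid [ 0.603 -0.264  0.401  0.605 -0.233  0.24 ] end [ 0.6   -0.383  0.322  0.603 -0.301  0.18 ]
```

Request:
send_rows --xyz '[[-0.0231,-0.0015,0.0061],[-0.0231,-0.0015,0.0061],[-0.0231,-0.0015,0.0061],[-0.0231,-0.0015,0.0061],[-0.0231,-0.0015,0.0061],[-0.0231,-0.0015,0.0061],[-0.0231,-0.0015,0.0061],[-0.0231,-0.0015,0.0061],[-0.0231,-0.0015,0.0061],[-0.0231,-0.0015,0.0061],[-0.0231,-0.0015,0.0061],[-0.0231,-0.0015,0.0061],[-0.0231,-0.0015,0.0061],[-0.0231,-0.0015,0.0061],[0,0,0],[0,0,0]]' --rotation '[[-0.0028,0.0555,0.0215],[-0.0028,0.0555,0.0215],[-0.0028,0.0555,0.0215],[-0.0028,0.0555,0.0215],[-0.0028,0.0555,0.0215],[-0.0028,0.0555,0.0215],[-0.0028,0.0555,0.0215],[-0.0028,0.0555,0.0215],[-0.0028,0.0555,0.0215],[-0.0028,0.0555,0.0215],[-0.0028,0.0555,0.0215],[-0.0028,0.0555,0.0215],[-0.0028,0.0555,0.0215],[-0.0028,0.0555,0.0215],[0,0,0],[0,0,0]]' --jaw '[0.4,0.4,0.4,0.4,0.4,0.4,0.4,0.4,0.4,0.4,0.4,0.4,0.4,0.4,0.4,0.4]'

```text
time_s: 31.05
tool_pos: [0.6012, -0.3828, 0.3218]
tool_rot: [180.0, -29.9, 88.0]
force: [0.4, 0.2, -1.3]
grip_width: 0.0469
grasp_force: 35.0
```

```bash
python3 plan.py .603 -.301 .095 88 30 4; python3 - <<'E'
from h import *
a=cam("scene")["image"][180:320,110:310];b=cam("side")["image"][100:240,260:460]
cv2.imwrite("pics/p7.png",np.hstack([cv2.resize(a,(400,280)),cv2.resize(b,(400,280))]))
E
```

```text
now tcp [ 0.6012 -0.3828  0.3218] grasp [ 0.604  -0.3014  0.1801] q [ 45.  36. -14.  71. -17.  90.  33.] t 31.05 f [ 0.4  0.2 -1.3] w 0.0469 35.0
n 4 xyz [-0.0106, -0.0003, 0.0185] rot [-0.0, 0.0005, 0.0001]
mid [ 0.6   -0.383  0.258  0.603 -0.301  0.116] end [ 0.6   -0.383  0.237  0.603 -0.301  0.095]
```

View pics/p7.png

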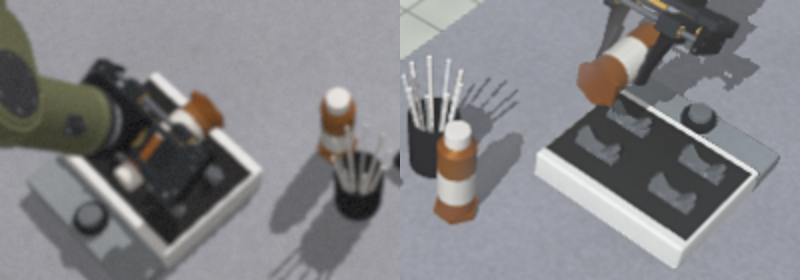

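The bottle is horizontal above the far cradle, foot away from the ledge, no slip. Lowering.

Request:
send_rows --xyz '[[-0.0106,-0.0003,0.0185],[-0.0106,-0.0003,0.0185],[-0.0106,-0.0003,0.0185],[-0.0106,-0.0003,0.0185],[0,0,0]]' --rotation '[[0,0,0],[0,0,0],[0,0,0],[0,0,0],[0,0,0]]' --jaw '[0.4,0.4,0.4,0.4,0.4]'

```text
time_s: 31.65
tool_pos: [0.6003, -0.3805, 0.2357]
tool_rot: [-179.9, -29.9, 88.2]
force: [0.1, -0.2, -2.7]
grip_width: 0.0473
grasp_force: 35.0
```

Request:
send_rows --xyz '[[-0.002,0,0.0035],[-0.002,0,0.0035],[0,0,0]]' --rotation '[[0,0,0],[0,0,0],[0,0,0]]' --jaw '[0.4,0.4,0.4]'

```text
time_s: 31.95
tool_pos: [0.6008, -0.3825, 0.2304]
tool_rot: [179.8, -29.8, 88.2]
force: [-0.6, 0.6, -2.1]
grip_width: 0.0473
grasp_force: 35.0
```

Request:
send_rows --xyz '[[-0.001,0,0.0017],[0,0,0],[0,0,0]]' --rotation '[[0,0,0],[0,0,0],[0,0,0]]' --jaw '[0.4,0.4,0.4]'

```text
time_s: 32.25
tool_pos: [0.6005, -0.3827, 0.2278]
tool_rot: [179.9, -29.9, 88.1]
force: [-0.4, -0.2, -3.1]
grip_width: 0.0472
grasp_force: 35.0
```

Request:
send_rows --xyz '[[-0.001,0,0.0017],[0,0,0],[0,0,0]]' --rotation '[[0,0,0],[0,0,0],[0,0,0]]' --jaw '[0.4,0.4,0.4]'

```text
time_s: 32.55
tool_pos: [0.6005, -0.3828, 0.2258]
tool_rot: [179.9, -29.9, 88.1]
force: [0.3, -0.2, -0.2]
grip_width: 0.0474
grasp_force: 35.0
```

```bash
python3 plan.py .603 -.301 .081 88 30 4
```

```text
now tcp [ 0.6005 -0.3828  0.2258] grasp [ 0.6036 -0.3015  0.084 ] q [ 45.  41. -14.  75. -16.  82.  37.] t 32.55 f [ 0.3 -0.2 -0.2] w 0.0474 35.0
n 4 xyz [-0.0004, -0.0001, 0.0007] rot [0.0004, 0.0006, 0.0004]
mid [ 0.6   -0.383  0.223  0.603 -0.301  0.082] end [ 0.6   -0.383  0.223  0.603 -0.301  0.081]
```

Request:
send_rows --xyz '[[-0.0005,0,0.0009],[0,0,0],[0,0,0]]' --rotation '[[0,0,0],[0,0,0],[0,0,0]]' --jaw '[0.4,0.4,0.4]'

```text
time_s: 32.85
tool_pos: [0.6005, -0.3828, 0.2256]
tool_rot: [179.8, -29.9, 88.1]
force: [-1.9, 0.2, 5.7]
grip_width: 0.0471
grasp_force: 35.0
```

Request:
send_rows --xyz '[[-0.0005,0,0.0009],[0,0,0],[0,0,0]]' --rotation '[[0,0,0],[0,0,0],[0,0,0]]' --jaw '[0.4,0.4,0.4]'

```text
time_s: 33.15
tool_pos: [0.6005, -0.3829, 0.2256]
tool_rot: [179.8, -29.9, 88.1]
force: [-2.1, -1.1, 9.0]
grip_width: 0.0474
grasp_force: 35.0
```

Seated on the saddles; releasing and retreating.

Request:
send_rows --xyz '[[0.0005,0,-0.0009],[0,0,0],[0,0,0],[0,0,0],[0,0,0],[0,0,-0.02],[0,0,-0.03],[0,0,-0.04],[0,0,-0.04],[0,0,-0.04]]' --rotation '[[0,0,0],[0,0,0],[0,0,0],[0,0,0],[0,0,0],[0,0,0],[0,0,0],[0,0,0],[0,0,0],[0,0,0]]' --jaw '[0.45,0.5,0.6,0.75,0.75,0.75,0.75,0.8,1,1]'

```text
time_s: 34.15
tool_pos: [0.5972, -0.4678, 0.3728]
tool_rot: [179.9, -29.9, 88.1]
force: [1.3, -1.0, 0.1]
grip_width: 0.0787
grasp_force: 0.0
```

```bash
python3 plan.py .57 -.10 .28 100 0 13;  python3 - <<'E'
from h import *
sc,si=cam("scene"),cam("side")
for c in(sc,si):
    h=masks(c["image"])
    for k in ("amber","white"):
        for a,ce,b,_ in blobs(h[k],25):
            P=onz(c,[ce],.081)[0]
            if .4<P[0]<.8 and -.45<P[1]<.2: print(k,a,ce,P.round(3))
E
```

```text
now tcp [ 0.5972 -0.4678  0.3728] grasp [ 0.6001 -0.3864  0.231 ] q [ 48.  42. -12.  56. -16. 100.  35.] t 34.15 f [ 1.3 -1.   0.1] w 0.0787 0.0
n 13 xyz [0.0291, -0.0002, 0.0027] rot [0.0043, -0.04, -0.0157]
mid [ 0.592 -0.273  0.435  0.591 -0.234  0.276] end [ 0.57  -0.1    0.443  0.57  -0.1    0.28 ]
amber 108 [278.  240.4] [ 0.703 -0.108  0.081]
amber 168 [215.5 253.8] [ 0.607 -0.251  0.081]
amber 257 [191.3 274.8] [ 0.604 -0.337  0.081]
white 98 [362.5 190.7] [0.775 0.181 0.081]
white 532 [211.6 255. ] [ 0.601 -0.261  0.081]
white 122 [278.8 228. ] [ 0.679 -0.078  0.081]
white 225 [203.2 261.9] [ 0.6   -0.29   0.081]
white 51 [154.6 266.5] [ 0.514 -0.386  0.081]
white 42 [181.1 283.3] [ 0.602 -0.371  0.081]
amber 141 [378.9 147.8] [ 0.605 -0.355  0.081]
amber 334 [355.7 168.2] [ 0.606 -0.253  0.081]
amber 194 [285.5 179.3] [ 0.711 -0.107  0.081]
amber 66 [289.3 207.4] [ 0.646 -0.047  0.081]
white 303 [286.3 156.3] [ 0.763 -0.168  0.081]
white 47 [386.  142.4] [ 0.603 -0.385  0.081]
white 214 [369.2 156. ] [ 0.606 -0.312  0.081]
white 1550 [373.2 200.9] [ 0.512 -0.194  0.081]
white 152 [284.9 195.4] [ 0.678 -0.067  0.081]
white 1100 [184.8 236.2] [0.764 0.171 0.081]
```

Request:
send_rows --xyz '[[0.0291,-0.0002,0.0027],[0.0291,-0.0002,0.0027],[0.0291,-0.0002,0.0027],[0.0291,-0.0002,0.0027],[0.0291,-0.0002,0.0027],[0.0291,-0.0002,0.0027],[0.0291,-0.0002,0.0027],[0.0291,-0.0002,0.0027],[0.0291,-0.0002,0.0027],[0.0291,-0.0002,0.0027],[0.0291,-0.0002,0.0027],[0.0291,-0.0002,0.0027],[0.0291,-0.0002,0.0027]]' --rotation '[[0.0043,-0.04,-0.0157],[0.0043,-0.04,-0.0157],[0.0043,-0.04,-0.0157],[0.0043,-0.04,-0.0157],[0.0043,-0.04,-0.0157],[0.0043,-0.04,-0.0157],[0.0043,-0.04,-0.0157],[0.0043,-0.04,-0.0157],[0.0043,-0.04,-0.0157],[0.0043,-0.04,-0.0157],[0.0043,-0.04,-0.0157],[0.0043,-0.04,-0.0157],[0.0043,-0.04,-0.0157]]' --jaw '[1,1,1,1,1,1,1,1,1,1,1,1,1]'

```text
time_s: 35.55
tool_pos: [0.5699, -0.0981, 0.4411]
tool_rot: [-180.0, 0.1, 100.1]
force: [0.5, 0.7, -0.4]
grip_width: 0.0873
grasp_force: 0.0
```

```bash
python3 plan.py .598 -.002 .16 135 -60 12
```

```text
now tcp [ 0.5699 -0.0981  0.4411] grasp [ 0.5699 -0.0984  0.2776] q [ 25.  10. -20.  90.   4.  81.  15.] t 35.55 f [ 0.5  0.7 -0.4] w 0.0873 0.0
n 12 xyz [0.0243, -0.0, 0.0069] rot [-0.0266, -0.0843, -0.0459]
mid [ 0.528  0.046  0.352  0.585 -0.03   0.218] end [ 0.498  0.098  0.242  0.598 -0.002  0.16 ]
```

Request:
send_rows --xyz '[[0.0243,0,0.0069],[0.0243,0,0.0069],[0.0243,0,0.0069],[0.0243,0,0.0069],[0.0243,0,0.0069],[0.0243,0,0.0069],[0.0243,0,0.0069],[0.0243,0,0.0069],[0.0243,0,0.0069],[0.0243,0,0.0069],[0.0243,0,0.0069],[0.0243,0,0.0069],[0,0,0],[0,0,0]]' --rotation '[[-0.0266,-0.0843,-0.0459],[-0.0266,-0.0843,-0.0459],[-0.0266,-0.0843,-0.0459],[-0.0266,-0.0843,-0.0459],[-0.0266,-0.0843,-0.0459],[-0.0266,-0.0843,-0.0459],[-0.0266,-0.0843,-0.0459],[-0.0266,-0.0843,-0.0459],[-0.0266,-0.0843,-0.0459],[-0.0266,-0.0843,-0.0459],[-0.0266,-0.0843,-0.0459],[-0.0266,-0.0843,-0.0459],[0,0,0],[0,0,0]]' --jaw '[1,1,1,1,1,1,1,1,1,1,1,1,1,1]'

```text
time_s: 36.95
tool_pos: [0.4989, 0.0969, 0.243]
tool_rot: [-179.9, 59.8, 135.0]
force: [0.8, 0.1, 0.5]
grip_width: 0.087
grasp_force: 0.0
```

```bash
python3 plan.py .6985 -.102 .062 135 -60 8;  python3 - <<'E'
from h import *
c=cam("wrist");m=masks(c["image"])
for a,ce,b,_ in blobs(m["amber"],200): print(a,ce,b)
print("expected cols",proj(c,[[.6985,-.102,.05],[.6985,-.102,.1]]))
E
```

```text
now tcp [0.4989 0.0969 0.243 ] grasp [ 0.5986 -0.0033  0.1607] q [ -1.  13. -33. 125.  81.  66. -40.] t 36.95 f [0.8 0.1 0.5] w 0.087 0.0
n 8 xyz [0.0019, 0.0001, 0.0214] rot [-0.0002, -0.0004, 0.0]
mid [ 0.561  0.035  0.181  0.661 -0.065  0.099] end [ 0.598 -0.002  0.144  0.698 -0.102  0.062]
1751 [288.1 128.5] [259 109  59  43]
2688 [120.8 212.1] [ 90 183  63  58]
2673 [288.1 219.1] [262 192  53  56]
350 [ 74.4 231.5] [ 65 209  32  37]
expected cols [[288.37628265 170.18777091]
 [288.41219453 222.02777211]]
```

Bottle B is centred. Moving in and gripping.

Request:
send_rows --xyz '[[0.0019,0.0001,0.0214],[0.0019,0.0001,0.0214],[0.0019,0.0001,0.0214],[0.0019,0.0001,0.0214],[0.0019,0.0001,0.0214],[0.0019,0.0001,0.0214],[0.0019,0.0001,0.0214],[0.0019,0.0001,0.0214],[0,0,0],[0,0,0],[0,0,0],[0,0,0],[0,0,0],[0,0,0],[0,0,0],[0,0,0]]' --rotation '[[0,0,0],[0,0,0],[0,0,0],[0,0,0],[0,0,0],[0,0,0],[0,0,0],[0,0,0],[0,0,0],[0,0,0],[0,0,0],[0,0,0],[0,0,0],[0,0,0],[0,0,0],[0,0,0]]' --jaw '[1,1,1,1,1,1,1,1,1,0.4,0.4,0.4,0.4,0.4,0.4,0.4]' --newtons 35

```text
time_s: 38.6
tool_pos: [0.5991, -0.0021, 0.145]
tool_rot: [179.9, 60.0, 134.8]
force: [-0.8, 0.9, 1.9]
grip_width: 0.0473
grasp_force: 35.0
```

```bash
python3 plan.py .66 -.085 .21 135 -60 5
```

```text
now tcp [ 0.5991 -0.0021  0.145 ] grasp [ 0.6991 -0.1024  0.0632] q [  4.  29. -23. 119. 101.  58. -48.] t 38.6 f [-0.8  0.9  1.9] w 0.0473 35.0
n 5 xyz [-0.0214, -0.0031, -0.0216] rot [-0.0002, -0.0, -0.0003]
mid [ 0.576  0.008  0.233  0.676 -0.092  0.151] end [ 0.56   0.015  0.292  0.66  -0.085  0.21 ]
```

Request:
send_rows --xyz '[[-0.0214,-0.0031,-0.0216],[-0.0214,-0.0031,-0.0216],[-0.0214,-0.0031,-0.0216],[-0.0214,-0.0031,-0.0216],[-0.0214,-0.0031,-0.0216]]' --rotation '[[0,0,0],[0,0,0],[0,0,0],[0,0,0],[0,0,0]]' --jaw '[0.4,0.4,0.4,0.4,0.4]'

```text
time_s: 39.1
tool_pos: [0.559, 0.0153, 0.2915]
tool_rot: [180.0, 59.8, 134.9]
force: [0.9, -0.1, -1.5]
grip_width: 0.047
grasp_force: 35.0
```

```bash
python3 plan.py .56 -.16 .28 110 -15 12
```

```text
now tcp [0.559  0.0153 0.2915] grasp [ 0.6588 -0.0848  0.2093] q [  7.  10. -28. 120.  82.  56. -29.] t 39.1 f [ 0.9 -0.1 -1.5] w 0.047 35.0
n 12 xyz [-0.0151, -0.0065, -0.0041] rot [0.0226, 0.0642, 0.0295]
mid [ 0.551 -0.053  0.388  0.601 -0.128  0.252] end [ 0.546 -0.12   0.438  0.56  -0.16   0.28 ]
```

Request:
send_rows --xyz '[[-0.0151,-0.0065,-0.0041],[-0.0151,-0.0065,-0.0041],[-0.0151,-0.0065,-0.0041],[-0.0151,-0.0065,-0.0041],[-0.0151,-0.0065,-0.0041],[-0.0151,-0.0065,-0.0041],[-0.0151,-0.0065,-0.0041],[-0.0151,-0.0065,-0.0041],[-0.0151,-0.0065,-0.0041],[-0.0151,-0.0065,-0.0041],[-0.0151,-0.0065,-0.0041],[-0.0151,-0.0065,-0.0041]]' --rotation '[[0.0226,0.0642,0.0295],[0.0226,0.0642,0.0295],[0.0226,0.0642,0.0295],[0.0226,0.0642,0.0295],[0.0226,0.0642,0.0295],[0.0226,0.0642,0.0295],[0.0226,0.0642,0.0295],[0.0226,0.0642,0.0295],[0.0226,0.0642,0.0295],[0.0226,0.0642,0.0295],[0.0226,0.0642,0.0295],[0.0226,0.0642,0.0295]]' --jaw '[0.4,0.4,0.4,0.4,0.4,0.4,0.4,0.4,0.4,0.4,0.4,0.4]'

```text
time_s: 40.3
tool_pos: [0.5458, -0.1204, 0.4378]
tool_rot: [-180.0, 14.8, 109.9]
force: [1.2, -0.8, -2.9]
grip_width: 0.0472
grasp_force: 35.0
```

```bash
python3 plan.py .487 -.297 .19 88 30 14
```

```text
now tcp [ 0.5458 -0.1204  0.4378] grasp [ 0.56   -0.1598  0.2798] q [ 23.   5. -19.  97.  16.  73.  21.] t 40.3 f [ 1.2 -0.8 -2.9] w 0.0472 35.0
n 14 xyz [-0.0187, -0.0079, 0.0057] rot [-0.0037, 0.0552, 0.0278]
mid [ 0.524 -0.282  0.401  0.526 -0.25   0.24 ] end [ 0.484 -0.379  0.332  0.487 -0.297  0.19 ]
```

Request:
send_rows --xyz '[[-0.0187,-0.0079,0.0057],[-0.0187,-0.0079,0.0057],[-0.0187,-0.0079,0.0057],[-0.0187,-0.0079,0.0057],[-0.0187,-0.0079,0.0057],[-0.0187,-0.0079,0.0057],[-0.0187,-0.0079,0.0057],[-0.0187,-0.0079,0.0057],[-0.0187,-0.0079,0.0057],[-0.0187,-0.0079,0.0057],[-0.0187,-0.0079,0.0057],[-0.0187,-0.0079,0.0057],[-0.0187,-0.0079,0.0057],[-0.0187,-0.0079,0.0057],[0,0,0],[0,0,0]]' --rotation '[[-0.0037,0.0552,0.0278],[-0.0037,0.0552,0.0278],[-0.0037,0.0552,0.0278],[-0.0037,0.0552,0.0278],[-0.0037,0.0552,0.0278],[-0.0037,0.0552,0.0278],[-0.0037,0.0552,0.0278],[-0.0037,0.0552,0.0278],[-0.0037,0.0552,0.0278],[-0.0037,0.0552,0.0278],[-0.0037,0.0552,0.0278],[-0.0037,0.0552,0.0278],[-0.0037,0.0552,0.0278],[-0.0037,0.0552,0.0278],[0,0,0],[0,0,0]]' --jaw '[0.4,0.4,0.4,0.4,0.4,0.4,0.4,0.4,0.4,0.4,0.4,0.4,0.4,0.4,0.4,0.4]'

```text
time_s: 41.9
tool_pos: [0.4852, -0.379, 0.3315]
tool_rot: [179.9, -29.8, 88.1]
force: [1.1, 1.0, -2.6]
grip_width: 0.0472
grasp_force: 35.0
```

```bash
python3 plan.py .487 -.297 .094 88 30 4; python3 - <<'E'
from h import *
a=cam("scene")["image"][180:320,110:310];b=cam("side")["image"][100:240,260:460]
cv2.imwrite("pics/p8.png",np.hstack([cv2.resize(a,(400,280)),cv2.resize(b,(400,280))]))
E
```

```text
now tcp [ 0.4852 -0.379   0.3315] grasp [ 0.4882 -0.2977  0.1897] q [ 48.  25.  -7.  86. -20.  89.  42.] t 41.9 f [ 1.1  1.  -2.6] w 0.0472 35.0
n 4 xyz [-0.0119, -0.0003, 0.0208] rot [0.0003, 0.0007, 0.0005]
mid [ 0.484 -0.379  0.26   0.487 -0.297  0.118] end [ 0.484 -0.379  0.236  0.487 -0.297  0.094]
```

View pics/p8.png

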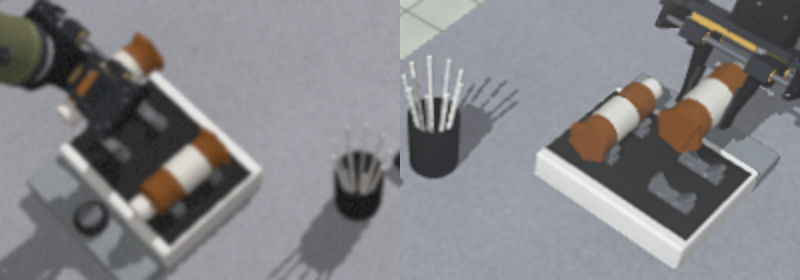

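Bottle A lies in the far cradle (right panel (615,120)); bottle B is held level above the near one. Lowering.

Request:
send_rows --xyz '[[-0.0119,-0.0003,0.0208],[-0.0119,-0.0003,0.0208],[-0.0119,-0.0003,0.0208],[-0.0119,-0.0003,0.0208],[0,0,0]]' --rotation '[[0,0,0],[0,0,0],[0,0,0],[0,0,0],[0,0,0]]' --jaw '[0.4,0.4,0.4,0.4,0.4]'

```text
time_s: 42.5
tool_pos: [0.4843, -0.3769, 0.2341]
tool_rot: [-180.0, -30.0, 88.2]
force: [-0.3, 0.5, -3.5]
grip_width: 0.0473
grasp_force: 35.0
```

Request:
send_rows --xyz '[[-0.002,0,0.0035],[-0.0015,0,0.0025],[0,0,0]]' --rotation '[[0,0,0],[0,0,0],[0,0,0]]' --jaw '[0.4,0.4,0.4]'

```text
time_s: 42.8
tool_pos: [0.4848, -0.379, 0.2306]
tool_rot: [179.7, -29.7, 88.2]
force: [-0.2, 0.3, -1.6]
grip_width: 0.0471
grasp_force: 35.0
```

Request:
send_rows --xyz '[[-0.001,0,0.0017],[0,0,0],[0,0,0]]' --rotation '[[0,0,0],[0,0,0],[0,0,0]]' --jaw '[0.4,0.4,0.4]'

```text
time_s: 43.1
tool_pos: [0.4844, -0.3791, 0.2277]
tool_rot: [179.8, -29.8, 88.2]
force: [-0.4, 0.6, -2.7]
grip_width: 0.0474
grasp_force: 35.0
```

Request:
send_rows --xyz '[[-0.001,0,0.0017],[0,0,0],[0,0,0]]' --rotation '[[0,0,0],[0,0,0],[0,0,0]]' --jaw '[0.4,0.4,0.4]'

```text
time_s: 43.4
tool_pos: [0.4844, -0.3792, 0.2265]
tool_rot: [179.8, -29.8, 88.2]
force: [-1.7, -0.6, 6.1]
grip_width: 0.0472
grasp_force: 35.0
```

Request:
send_rows --xyz '[[-0.0003,0,0.0005],[0,0,0],[0,0,0],[0,0,0],[0,0,0],[0,0,0],[0,0,-0.02],[0,0,-0.03],[0,0,-0.04],[0,0,-0.04],[0,0,-0.03]]' --rotation '[[0,0,0],[0,0,0],[0,0,0],[0,0,0],[0,0,0],[0,0,0],[0,0,0],[0,0,0],[0,0,0],[0,0,0],[0,0,0]]' --jaw '[0.4,0.45,0.5,0.6,0.72,0.72,0.72,0.72,0.72,0.72,0.72]'

```text
time_s: 44.5
tool_pos: [0.4811, -0.4598, 0.3657]
tool_rot: [179.7, -29.7, 88.1]
force: [0.3, -0.8, -0.8]
grip_width: 0.0628
grasp_force: 0.0
```

```bash
python3 plan.py .541 -.418 .16 70 0 8;python3 - <<'E'
from h import *
a=cam("scene")["image"][90:320,110:380];b=cam("side")["image"][100:400,150:460]
cv2.imwrite("pics/p9.png",np.hstack([cv2.resize(a,(400,340)),cv2.resize(b,(400,340))]))
E
```

```text
now tcp [ 0.4811 -0.4598  0.3657] grasp [ 0.4845 -0.3788  0.2237] q [ 51.  30.  -5.  74. -19.  97.  45.] t 44.5 f [ 0.3 -0.8 -0.8] w 0.0628 0.0
n 8 xyz [0.0047, 0.0066, 0.0069] rot [-0.0097, -0.0644, 0.0385]
mid [ 0.518 -0.429  0.342  0.522 -0.397  0.182] end [ 0.541 -0.418  0.324  0.541 -0.418  0.16 ]
```

View pics/p9.png

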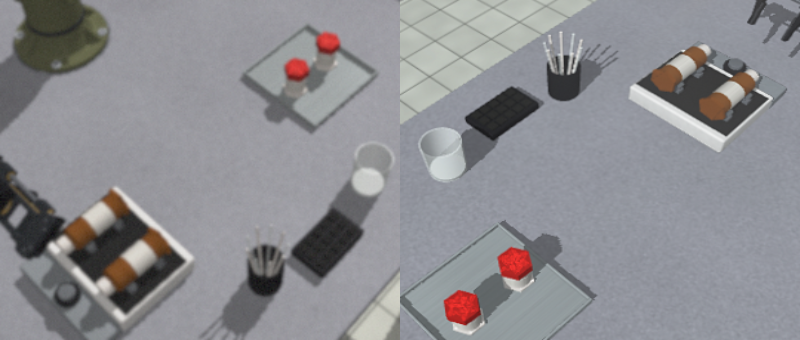

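Both bottles lie in the cradles, both jars stand in the tray, the table is otherwise clear and the bystanders are in place. Now the button, with closed fingers and the tool vertical at yaw 88.

```bash
python3 plan.py .541 -.419 .11 88 0 8
```

```text
now tcp [ 0.481  -0.4612  0.3677] grasp [ 0.4851 -0.3809  0.2254] q [ 51.  30.  -5.  74. -19.  96.  45.] t 44.6 f [-0.3 -0.3  0.7] w 0.0623 0.0
n 8 xyz [0.002, 0.0072, 0.013] rot [0.001, -0.0643, 0.0]
mid [ 0.519 -0.429  0.311  0.52  -0.398  0.151] end [ 0.541 -0.419  0.274  0.541 -0.419  0.11 ]
```

Request:
send_rows --xyz '[[0.002,0.0072,0.013],[0.002,0.0072,0.013],[0.002,0.0072,0.013],[0.002,0.0072,0.013],[0.002,0.0072,0.013],[0.002,0.0072,0.013],[0.002,0.0072,0.013],[0.002,0.0072,0.013],[0,0,0],[0,0,0],[0,0,0],[0,0,0]]' --rotation '[[0.001,-0.0643,0],[0.001,-0.0643,0],[0.001,-0.0643,0],[0.001,-0.0643,0],[0.001,-0.0643,0],[0.001,-0.0643,0],[0.001,-0.0643,0],[0.001,-0.0643,0],[0,0,0],[0,0,0],[0,0,0],[0,0,0]]' --jaw '[0,0,0,0,0,0,0,0,0,0,0,0]'

```text
time_s: 45.8
tool_pos: [0.5398, -0.4164, 0.2705]
tool_rot: [-179.8, -0.3, 88.1]
force: [0.0, 0.1, 0.4]
grip_width: 0.0009
grasp_force: 0.0
```

```bash
python3 plan.py .541 -.419 .071 88 0 4; python3 - <<'E'
from h import *
c=cam("side"); t=proj(c,[[.541,-.419,.092],[.541,-.419,.052]]);print(t)
w=cam("wrist"); print(proj(w,[[.541,-.419,.052]]))
x,y=t[1].astype(int);b=c["image"][y-50:y+50,x-66:x+67]
cv2.imwrite("pics/p10.png",np.hstack([cv2.resize(b,(400,300)),cv2.resize(w["image"],(400,300))]))
E
```

```text
now tcp [ 0.5398 -0.4164  0.2705] grasp [ 0.5391 -0.4154  0.107 ] q [37. 27. -2. 87.  1. 66. 33.] t 45.8 f [0.  0.1 0.4] w 0.0009 0.0
n 4 xyz [-0.0007, 0.0004, 0.009] rot [-0.001, -0.0015, 0.0004]
mid [ 0.541 -0.418  0.244  0.541 -0.418  0.08 ] end [ 0.541 -0.419  0.234  0.541 -0.419  0.071]
[[413.43579751 143.87717116]
 [410.20293924 154.8344457 ]]
[[289.67265696 246.88323468]]
```

View pics/p10.png

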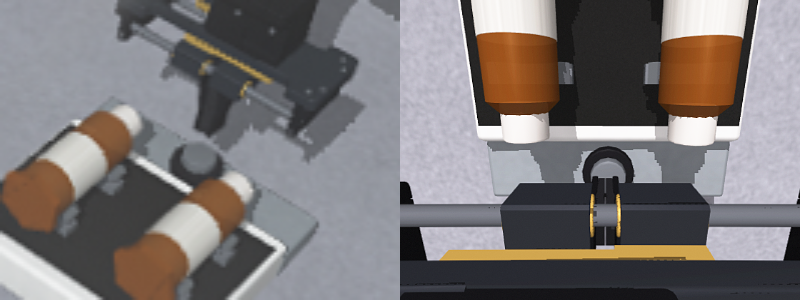

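The button lies right under the fingertips (wrist column about 290, as expected). Pressing.

Request:
send_rows --xyz '[[-0.0007,0.0004,0.009],[-0.0007,0.0004,0.009],[-0.0007,0.0004,0.009],[-0.0007,0.0004,0.009],[0,0,0]]' --rotation '[[0,0,0],[0,0,0],[0,0,0],[0,0,0],[0,0,0]]' --jaw '[0,0,0,0,0]'

```text
time_s: 46.4
tool_pos: [0.5413, -0.4178, 0.232]
tool_rot: [-179.6, -0.4, 88.2]
force: [-1.6, 1.0, 2.7]
grip_width: 0.0
grasp_force: 1.1
```

Request:
send_rows --xyz '[[0,0,0.002],[0,0,0.002],[0,0,0]]' --rotation '[[0,0,0],[0,0,0],[0,0,0]]' --jaw '[0,0,0]'

```text
time_s: 46.7
tool_pos: [0.5416, -0.4179, 0.2301]
tool_rot: [-179.7, -0.3, 88.2]
force: [-1.7, 1.5, 2.6]
grip_width: 0.0006
grasp_force: 1.6
```

Request:
send_rows --xyz '[[0,0,0.002],[0,0,0.002],[0,0,0],[0,0,0]]' --rotation '[[0,0,0],[0,0,0],[0,0,0],[0,0,0]]' --jaw '[0,0,0,0]'

```text
time_s: 47.1
tool_pos: [0.5417, -0.418, 0.2285]
tool_rot: [-179.8, -0.3, 88.2]
force: [-5.2, 3.7, 13.4]
grip_width: 0.0007
grasp_force: 6.7
```

Request:
send_rows --xyz '[[0,0,0.001],[0,0,0],[0,0,0],[0,0,0],[0,0,0]]' --rotation '[[0,0,0],[0,0,0],[0,0,0],[0,0,0],[0,0,0]]' --jaw '[0,0,0,0,0]'

```text
time_s: 47.6
tool_pos: [0.5417, -0.418, 0.2284]
tool_rot: [-179.8, -0.3, 88.2]
force: [-6.4, 5.3, 17.4]
grip_width: 0.0007
grasp_force: 8.6
```

Request:
send_rows --xyz '[[0,0,-0.005],[0,0,-0.01],[0,0,-0.03],[0,0,-0.04],[0,0,-0.04],[0,0,-0.04],[0,0,0],[0,0,0]]' --rotation '[[0,0,0],[0,0,0],[0,0,0],[0,0,0],[0,0,0],[0,0,0],[0,0,0],[0,0,0]]' --jaw '[0,0,0,0,0,0,0,0]'

```text
time_s: 48.4
tool_pos: [0.5426, -0.4191, 0.3913]
tool_rot: [-179.9, -0.2, 88.2]
force: [-0.4, 1.2, 0.1]
grip_width: 0.0004
grasp_force: 0.0
```

```bash
python3 - <<'E'
from h import *
for n in("scene","side"):
    c=cam(n);h=masks(c["image"])
    for k in ("red","amber"):
        for a,ce,b,_ in blobs(h[k],60):
            P=onz(c,[ce],.081 if k=="amber" else .069)[0]
            if .4<P[0]<.8 and -.45<P[1]<.42: print(n,k,a,ce,P.round(3))
    cv2.imwrite(f"pics/fin_{n}.png",c["image"])
E
```

```text
scene red 157 [330.8 118.7] [0.521 0.354 0.069]
scene red 164 [309.9 136.7] [0.52  0.247 0.069]
scene amber 147 [188.1 227.9] [ 0.492 -0.247  0.081]
scene amber 140 [165.4 244.7] [ 0.485 -0.324  0.081]
scene amber 169 [215.4 253.7] [ 0.606 -0.251  0.081]
scene amber 269 [190.6 274.8] [ 0.603 -0.338  0.081]
side red 566 [238.7 332.1] [0.519 0.247 0.069]
side red 635 [197.7 371. ] [0.519 0.355 0.069]
side amber 138 [378.9 147.9] [ 0.605 -0.354  0.081]
side amber 332 [355.8 168.2] [ 0.606 -0.253  0.081]
side amber 145 [416.6 170.8] [ 0.487 -0.351  0.081]
side amber 368 [393.5 193. ] [ 0.49  -0.248  0.081]
```

The button bottomed out at 17 N, the bottles are in place and the jars are upright. Handing in.

```bash
python3 -c "
from cell import env; print(env.sign_off())"
```

```text
the job is handed in; nothing more can be done
None
```

Job handed in: both bottles lie in the mixer's cradles, the start button was then pressed fully down, both jars found on the bench stand upright in the tray, and the beaker, pipettes and key counter were left in place.

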